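# Put the finger planes and honing stone back on their fitted rests

### The arm

A 7-joint arm with a two-finger parallel gripper is mounted at the origin on the work surface. World frame = base frame: x ahead of the robot, y to its left, z up, the work surface at z = 0. Lengths are in m, angles in degrees, forces in N, time in s.
With the tool pointing down it reaches from about 0.35 to 0.775 m from the base axis. Payload 3.1 kg.
Tool frame: the origin (TCP) lies on the centre line of the jaws, within the pads' length; the fingertips stand 19 mm ahead of it and the grasp point (between the pads) is the TCP; z points along the fingers, y is the direction in which the jaws open and shut (so a half turn about z gives the same grasp; the last joint's range is limited). The gripper opens to 85 mm and grips with 20 to 120 N. Pads are 22 mm wide; open, the fingers measure 114 mm over their backs; the gripper's body (76 mm by 85 mm) begins 54 mm behind the grasp point. The pads swing forward as they close: fully open they stand 13 mm farther back than shut.
Start: joints at [71.522, 17.813, 0.802, 86.603, -0.252, 75.585, -1.558], TCP at [0.152, -0.528, 0.25] pointing down, gripper open.
Joint ranges: [-154.91, 154.91], [-16.99, 109.72], [-72.82, 74.43], [7.12, 147.25], [-82.49, 262.49], [11.32, 116.49], [-174.64, 174.64]. Speed limits (degrees/s): [159.86, 159.86, 180, 180, 180, 180, 180].

### API

Orientations are given as [roll, pitch, yaw] about the fixed x, y, z axes, in that order (R = Rz(yaw) Ry(pitch) Rx(roll)).
In Python, from rig import robot gives the robot as it stands. The module is installed in compiled form; this text tells all that it offers.
- The arm moves only by the tool carry_out, never from a script. Its argument "targets" is a list of rows, each a list of 3 entries, a list of its own where there are three numbers: the turn, a rotation vector about the tool's x, y, z in rad, then the shift along the tool's x, y, z in mm, then the opening, from 0 (shut) to 1 (fully open). A call has 1 to 10 rows; each row is the pose to reach, as a shift and turn from the pose measured when the call began, along the tool's axes at that moment; what a row does not reach only later rows make up. A row lasts 1/12 s, in which the tool goes at most 41.7 mm and 7.16 degrees, less where a joint would pass 70% of its speed; a pose out of reach is approached as far as the arm can. A call with a gripper value outside its range is refused whole. The fingers move at their own pace and stop on an object; "newtons" is the grip in N (left out, the last holds). Time passes only in rows, so rows that repeat a pose let the fingers close. It gives the time, the measured TCP pose, the force and the opening at its end, in the units of the state.
- robot.observe(): the state, without advancing time (a new reading comes with each control period).
- robot.read_camera(name): name is "scene" or "top"; returns a dict with "color" (420x560x3 uint8, red, green, blue), "depth" (420x560 float32, m along the optical axis (not along the pixel's ray), 0 where there is no reading), "fx", "fy", "cx", "cy" (pixels), "k1" (the pictures are not rectified: a ray, as slopes to the right and down, at radius r is drawn at 1 + k1 r^2 times it, then the intrinsics apply), "camera_from_world" (4x4, takes a point from world to camera coordinates). Camera axes: x right, y down, z forward; pixel columns grow to the right and rows downward; lengths in m; the calibration is good to about 2 mm. A picture is of the moment at which its call begins.
- robot.finish_job(): hands the job in, once; it reports no verdict.
The state is a dict: "time_s": time; "joints": joint angles; "qvel": joint speeds; "tau": joint torques, N m; "tcp_pos": TCP position; "eef_rot": TCP orientation; "force": force on the tool from outside, world axes, zero at the start; "wrist_torque": the same for the moment, N m; "width": finger opening in m.
Only numpy, scipy, OpenCV 4.12 (cv2) and the standard library are available. Lean on these libraries where they do the work, as an engineer would, in place of code of your own. Each camera call takes 0.05 s, during which the arm holds its last target.

### The job

Put the luthier's tools away: set each of the three brass finger planes, sole down and lengthwise, into the oblong recess of its own size (largest in largest, middle in middle, smallest in smallest), and the round honing stone flat into the round recess. Each must lie flat on the felt inside its own recess; set them down rather than dropping them, and do not knock over the amber varnish jar standing among them.

Things in the scene. Friction and masses are not known exactly. Their poses are not given: they have to be found in the camera images.
- plane_large: The largest of three loose brass finger planes, sole down: round-ended sole 72 x 36 mm, 10 mm thick; amidships a straight-sided block 36 mm long and 36 mm wide rises to 24 mm, steel iron on top. Origin: centre of the sole's underside; x along its length, y across the flat sides (grip these), z up. Either way round is the same.
- plane_medium: The middle-sized of three loose brass finger planes, sole down: round-ended sole 54 x 28 mm, 10 mm thick; amidships a straight-sided block 27 mm long and 28 mm wide rises to 22 mm, steel iron on top. Origin: centre of the sole's underside; x along its length, y across the flat sides (grip these), z up. Either way round is the same.
- plane_small: The smallest of three loose brass finger planes, sole down: round-ended sole 36 x 20 mm, 10 mm thick; amidships a straight-sided block 18 mm long and 20 mm wide rises to 20 mm, steel iron on top. Origin: centre of the sole's underside; x along its length, y across the flat sides (grip these), z up. Either way round is the same.
- honing_stone: Round grey honing stone, loose, a plain disc 50 mm in diameter and 22 mm high, lying flat. Origin: centre of its underside; z up.
- rest_large: The largest oblong rest, for the largest plane: pale wooden block 102 x 66 mm, 8 mm high, fixed, with an oblong blue-felt-floored recess 88 x 52 mm (along own x, y) in its middle, 4 mm deep (its floor 4 mm above the underside). Origin: centre of the block's underside; own x along the recess, z up. It leaves about 8 mm all round its plane.
- rest_medium: The middle-sized oblong rest, for the middle-sized plane: pale wooden block 84 x 58 mm, 8 mm high, fixed, with an oblong blue-felt-floored recess 70 x 44 mm (along own x, y) in its middle, 4 mm deep (its floor 4 mm above the underside). Origin: centre of the block's underside; own x along the recess, z up. It leaves about 8 mm all round its plane.
- rest_small: The smallest oblong rest, for the smallest plane: pale wooden block 66 x 50 mm, 8 mm high, fixed, with an oblong blue-felt-floored recess 52 x 36 mm (along own x, y) in its middle, 4 mm deep (its floor 4 mm above the underside). Origin: centre of the block's underside; own x along the recess, z up. It leaves about 8 mm all round its plane.
- rest_round: The rest for the honing stone: pale wooden block 80 x 80 mm, 8 mm high, fixed to the bench, with a round blue-felt-floored recess 66 mm in diameter in its middle, 4 mm deep (floor 4 mm above the block's underside). Origin: centre of the block's underside; z up.
- varnish_jar: Bystander: closed amber glass varnish jar with a black cap, 42 mm in diameter, 60 mm high, loose, upright among the things. Origin: centre of its underside; z up. Not listed: a white glue jar and a wooden spool clamp, at most 60 mm high, stand about 0.2 m to either side of it (y).
There are look-alikes about, which are no part of the job. Leave any red look-alike of the honing_stone alone.

How it is judged (in metres and radians):
At the end, for the whole second after the job is handed in: Each plane lies in the rest of its own size and the stone in the round rest: centre within 14 mm of the rest's, underside less than 6.5 mm above the rest's underside, upright (tilt under 0.12 rad), at rest; each plane's length within 0.4 rad of its recess's, either way round (horizontal distance between plane_large and rest_large below 0.014 m and z of plane_large in the frame of rest_large between 0.001 and 0.0065 m and angle between each of plane_large, plane_medium, plane_small, honing_stone's own z axis and vertical below 0.12 rad and linear speed of each of plane_large, plane_medium, plane_small, honing_stone below 0.02 m/s and angle between the x axis of plane_large and the x axis of rest_large, either way round below 0.4 rad and horizontal distance between plane_medium and rest_medium below 0.014 m and z of plane_medium in the frame of rest_medium between 0.001 and 0.0065 m and angle between the x axis of plane_medium and the x axis of rest_medium, either way round below 0.4 rad and horizontal distance between plane_small and rest_small below 0.014 m and z of plane_small in the frame of rest_small between 0.001 and 0.0065 m and angle between the x axis of plane_small and the x axis of rest_small, either way round below 0.4 rad and horizontal distance between honing_stone and rest_round below 0.014 m and z of honing_stone in the frame of rest_round between 0.001 and 0.0065 m); the robot touches nothing.
It fails at once if a plane or the stone is dropped or thrown (moving faster than 0.8 m/s while not held, a fall of over 3 cm) ((linear speed of plane_large above 0.8 m/s and contact force between plane_large and the fingers below 0.05 N) or (linear speed of plane_medium above 0.8 m/s and contact force between plane_medium and the fingers below 0.05 N) or (linear speed of plane_small above 0.8 m/s and contact force between plane_small and the fingers below 0.05 N) or (linear speed of honing_stone above 0.8 m/s and contact force between honing_stone and the fingers below 0.05 N)).
It fails at once if the varnish jar is knocked over (tilted more than 0.6 rad) (angle between varnish_jar's own z axis and vertical above 0.6 rad).
It also fails if it takes over 128 s, if anything falls off the work surface, if the arm or the gripper's body presses on something with over 40 N, if the wrist force passes 120 N, or if a joint passes its speed limit or range.

## Working session

There is one attempt and no reset: what is moved stays moved. The work goes in short steps, Python scripts to look and compute and a tool call to move; the robot and the scene stay as the last step left them, time stands still between calls to the robot, and variables do not carry over. Pictures are saved under pics/ and viewed, and the job is handed in when it is done.

Besides the shell and the picture viewer there is one more tool, called by a JSON object that holds its "api" and its "payload", one argument or row to a line. carry_out: Moves the arm, as the interface text tells. Its arguments: {"type":"object","properties":{"targets":{"type":"array"},"newtons":{"type":"number"}},"required":["targets"]}

```bash
mkdir -p pics
cat > h.py <<'E'
import numpy as np, cv2
from rig import robot
def snap(name):
    c=robot.read_camera(name); np.savez(f'{name}.npz',**c); return c
def load(name): 
    d=np.load(f'{name}.npz'); return {k:d[k] for k in d.files}
def rays(c,uv):
    K=np.array([[c['fx'],0,c['cx']],[0,c['fy'],c['cy']],[0,0,1]],float)
    uv=np.asarray(uv,float).reshape(-1,1,2)
    return cv2.undistortPoints(uv,K,np.array([float(c['k1']),0,0,0]),None,None,None).reshape(-1,2)
def atz(c,uv,z):
    """pixels -> world at height z"""
    n=rays(c,uv); T=np.linalg.inv(c['camera_from_world']); o=T[:3,3]
    d=np.c_[n,np.ones(len(n))]@T[:3,:3].T
    return o+d*((z-o[2])/d[:,2])[:,None]
def cloud(c):
    h,w=c['depth'].shape; u,v=np.meshgrid(np.arange(w),np.arange(h))
    n=rays(c,np.c_[u.ravel(),v.ravel()]); z=c['depth'].ravel()[:,None]
    T=np.linalg.inv(c['camera_from_world'])
    return ((np.c_[n,np.ones(len(n))]*z)@T[:3,:3].T+T[:3,3]).reshape(h,w,3)
E
python3 - <<'E'
from h import *
print(robot.observe())
for n in('scene','top'):
    c=snap(n); cv2.imwrite(f'pics/{n}0.png',cv2.resize(c['color'][:,:,::-1],(784,588),interpolation=cv2.INTER_CUBIC))
    print(n,c['fx'],c['cx'],c['cy'],c['k1'],np.linalg.inv(c['camera_from_world']).round(3).tolist())
E
```

```text
{'time_s': 0.0, 'joints': array([71.5262496 , 17.86055291,  0.80394847, 86.69357537, -0.25201912,
       75.58462181, -1.56054461]), 'qvel': array([-0.03236294,  0.0250659 , -0.01296223, -0.03798568, -0.00179956,
        0.1455907 , -0.120947  ]), 'tau': array([ 4.70148261e-04, -3.79911590e+01,  1.46179679e-01, -2.30591816e+01,
        1.24470529e-02,  1.37399230e-02,  1.57369414e-05]), 'tcp_pos': array([ 0.15217889, -0.52780029,  0.24920862]), 'eef_rot': array([-1.79863157e+02,  6.35991762e-03,  1.60846789e+01]), 'force': array([-0.18323575, -0.13030198, -0.21675491]), 'wrist_torque': array([ 0.01693089, -0.00730568, -0.03191174]), 'width': 0.08551020693025717}
scene 454.9548389552446 277.93630651466043 213.64264418913845 0.01497438603459922 [[-0.812, 0.397, -0.428, 1.007], [0.584, 0.564, -0.584, 0.53], [0.009, -0.724, -0.69, 0.678], [0.0, 0.0, 0.0, 1.0]]
top 443.6133779694111 273.9521418734898 217.79923573683055 -0.1320118019378257 [[0.021, -0.985, 0.173, 0.405], [-1.0, -0.024, -0.016, -0.026], [0.02, -0.173, -0.985, 1.029], [0.0, 0.0, 0.0, 1.0]]
```

View pics/top0.png

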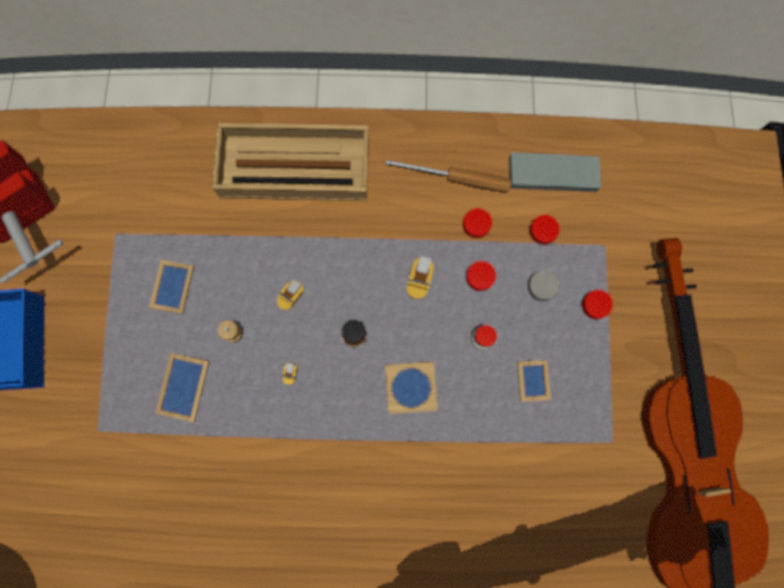

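View pics/scene0.png

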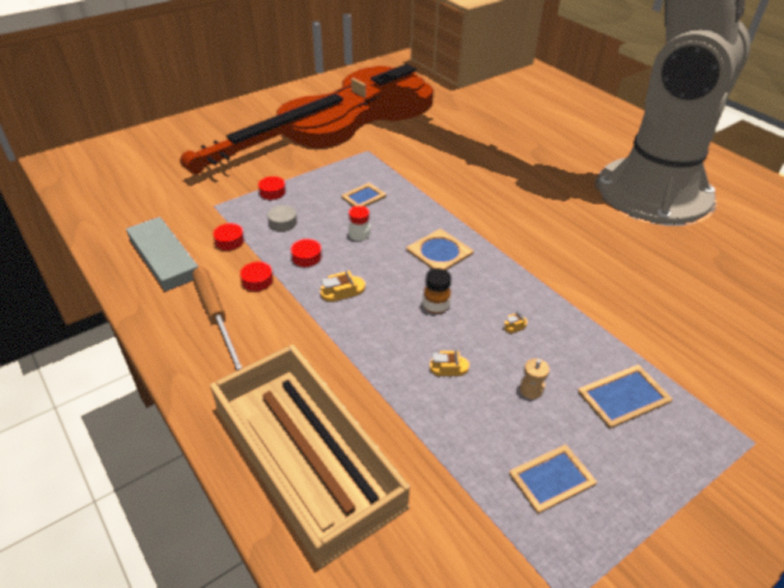

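Run:
```python
from h import *
c=load('top'); im=c['color'][:,:,::-1].copy()
crop=im[160:320,65:445]
cv2.imwrite('pics/crop1.png',cv2.resize(crop[:,:190],None,fx=4.2,fy=4.2*.85,interpolation=cv2.INTER_CUBIC)[:600])
cv2.imwrite('pics/crop2.png',cv2.resize(crop[:,190:],None,fx=4.2,fy=4.2*.85,interpolation=cv2.INTER_CUBIC)[:600])
P=cloud(c)
hsv=cv2.cvtColor(im,cv2.COLOR_BGR2HSV)
roi=np.zeros(im.shape[:2],np.uint8); roi[165:318,70:440]=1
def comps(m,z,minA,tag):
    n,l,s,ce=cv2.connectedComponentsWithStats((m&(roi>0)).astype(np.uint8))
    for i in range(1,n):
        if s[i,4]<minA: continue
        v,u=np.where(l==i)
        W=atz(c,np.c_[u,v],z)[:,:2]
        r=cv2.minAreaRect((W*1000).astype(np.float32))
        zz=P[v,u,2]
        print(tag,'px',ce[i].round(1),s[i,4],'rect',np.round(r[0],1),np.round(r[1],1),round(r[2],1),'cen',(W.mean(0)*1000).round(1),'z',np.percentile(zz,[5,50,95]).round(4))
H,S,V=hsv[...,0],hsv[...,1],hsv[...,2]
comps((H>95)&(H<125)&(S>110),.004,60,'felt')
comps((H>18)&(H<32)&(S>150),.010,15,'brass')
comps((S<40)&(V>110)&(P[...,2]>.012),.022,30,'grey')
comps((P[...,2]>.035),.06,20,'tall')
comps(((H<5)|(H>174))&(S>150),.022,60,'red')
```

```text
felt px [122.1 204.4] 379 rect [610.  320.2] [36.  62.5] 81.0 cen [609.8 320.1] z [0.0014 0.0044 0.0074]
felt px [129.6 276.3] 655 rect [440.5 289.6] [44.6 80.5] 79.2 cen [440.4 289.4] z [0.0012 0.0045 0.0073]
felt px [381.2 271.5] 229 rect [ 464.8 -295.1] [44.2 28.5] 5.2 cen [ 464.9 -295. ] z [0.0007 0.0043 0.007 ]
felt px [293.4 276.8] 479 rect [448.8 -89. ] [55.1 55.4] 1.2 cen [449.2 -89.8] z [0.0016 0.0043 0.0077]
brass px [295.  193.5] 33 rect [646.8 -90.4] [ 7.6 27.7] 84.5 cen [644.3 -90.6] z [0.0215 0.0241 0.0271]
brass px [306.2 196.2] 25 rect [ 640.2 -117.9] [ 6.  27.6] 72.5 cen [ 638.4 -117.2] z [0.0219 0.0251 0.0267]
brass px [297.4 206.8] 117 rect [612.  -96.9] [24.  30.6] 0.8 cen [612.5 -96.7] z [0.0076 0.0113 0.0245]
brass px [206.1 214.2] 90 rect [591.7 111.9] [22.4 45.6] 27.0 cen [589.7 116.6] z [0.0086 0.0123 0.0239]
brass px [205.8 271.5] 22 rect [456.3 110.8] [ 6.9 13.9] 1.5 cen [456.3 111.2] z [0.0077 0.0105 0.0148]
grey px [302.1 188.7] 82 rect [ 653.7 -106.1] [17.3 26.5] 81.2 cen [ 653.5 -106.4] z [0.0233 0.027  0.0304]
grey px [388.5 203.1] 308 rect [ 624.7 -31
[... 217 characters left out ...]
0.6 28. ] 47.5 cen [530.4 204. ] z [0.0428 0.048  0.0537]
tall px [251.7 236.4] 245 rect [533.4   6.8] [38.8 37.4] 28.1 cen [533.4   6.8] z [0.0558 0.0601 0.0634]
tall px [346.5 239.5] 208 rect [ 531.2 -203.2] [33.6 33.8] 89.8 cen [ 531.2 -203.1] z [0.044  0.0501 0.0534]
red px [388.5 168.3] 139 rect [ 707.8 -314. ] [19.9 46.8] 2.0 cen [ 709.5 -313.3] z [0.0152 0.0218 0.0246]
red px [343.2 196.5] 335 rect [ 637.4 -202.8] [45.6 47.6] 1.5 cen [ 637.3 -203.2] z [0.0185 0.022  0.0251]
red px [426.2 216.9] 336 rect [ 593.7 -401.7] [46.3 50.6] 18.8 cen [ 593.6 -401.6] z [0.0176 0.0222 0.0254]
red px [346.6 239.5] 175 rect [ 536.1 -210.1] [30.2 35. ] 1.1 cen [ 536.1 -210.3] z [0.0472 0.0503 0.0534]
```

Run:
```python
from h import *
c=load('top'); im=c['color'][:,:,::-1].copy()
T=[]
for u0,v0 in((182,184),(272,170),(182,250),(362,182)):
    t=cv2.resize(im[v0:v0+50,u0:u0+50],(400,300) if 0 else (300,300),interpolation=cv2.INTER_CUBIC)
    for k in range(0,50,10):
        cv2.putText(t,str(u0+k),(k*6,10),0,.35,(255,255,255),1);cv2.putText(t,str(v0+k),(0,k*6+5),0,.35,(255,255,255),1)
        cv2.line(t,(k*6,0),(k*6,3),(0,0,255));
    T.append(t)
cv2.imwrite('pics/crops.png',np.vstack([np.hstack(T[:2]),np.hstack(T[2:])]))
# whole-object via height cloud
P=cloud(c)
for nm,(x,y) in dict(L=(.635,-.1),M=(.6,.11),S=(.46,.11)).items():
    m=(abs(P[...,0]-x)<.06)&(abs(P[...,1]-y)<.06)
    m1=m&(P[...,2]>.005)
    n,l,s,ce=cv2.connectedComponentsWithStats(m1.astype(np.uint8)); i=1+s[1:,4].argmax()
    Q=P[l==i]*1000
    r=cv2.minAreaRect(Q[:,:2].astype(np.float32)); 
    hi=Q[Q[:,2]>17]; r2=cv2.minAreaRect(hi[:,:2].astype(np.float32))
    ev=np.linalg.eigh(np.cov(Q[:,:2].T))[1][:,1]
    print(nm,len(Q),r,Q.mean(0).round(1),'pca',np.degrees(np.arctan2(ev[1],ev[0])).round(1),'hi',len(hi),r2,hi.mean(0).round(1))
```

```text
L 419 ((632.754150390625, -101.0989990234375), (37.053524017333984, 67.7662353515625), 76.19851684570312) [ 631.8 -100.1   20.6] pca 166.8 hi 290 ((640.717041015625, -102.52228546142578), (35.73725128173828, 49.67573165893555), 76.98619842529297) [ 637.5 -101.7   25.2]
M 272 ((599.3558959960938, 114.36771392822266), (32.66048049926758, 53.134246826171875), 44.68378829956055) [598.2 113.9  18.3] pca 141.1 hi 169 ((603.3760375976562, 111.28701782226562), (28.35011863708496, 36.56004333496094), 54.74335861206055) [601.5 112.7  23.1]
S 131 ((467.8748779296875, 109.16897583007812), (20.702491760253906, 35.41037368774414), 75.70108032226562) [467.7 108.6  17.5] pca 167.4 hi 85 ((471.6727600097656, 109.14787292480469), (19.72104263305664, 24.843061447143555), 83.44654083251953) [470.3 108.9  21.4]
```

View pics/crops.png

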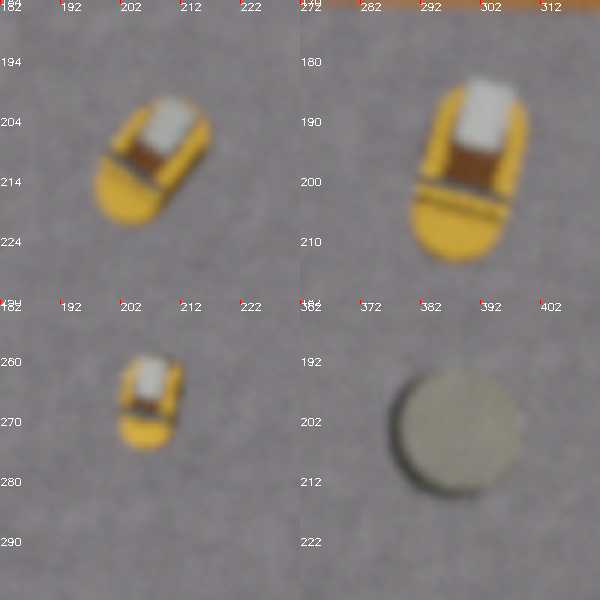

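```bash
cat >> h.py <<'E'
from scipy.optimize import minimize
def proj(c,W):
    T=c['camera_from_world'];p=W@T[:3,:3].T+T[:3,3]
    K=np.array([[c['fx'],0,c['cx']],[0,c['fy'],c['cy']],[0,0,1]],float)
    return cv2.projectPoints(p.reshape(-1,1,3),np.zeros(3),np.zeros(3),K,np.array([float(c['k1']),0,0,0]))[0].reshape(-1,2)
SZ=dict(L=(72,36,24,36),M=(54,28,22,27),S=(36,20,20,18))
def model(k):
    L,w,h,b=np.array(SZ[k])/1000.
    a=np.linspace(-np.pi/2,np.pi/2,13); r=w/2;e=L/2-r
    o=np.r_[np.c_[e+r*np.cos(a),r*np.sin(a)],np.c_[-e-r*np.cos(a),-r*np.sin(a)]]
    pts=[np.c_[o,np.full(len(o),z)] for z in (0,.01)]
    q=np.array([[1,1],[1,-1],[-1,-1],[-1,1]])*[b/2,w/2]
    pts.append(np.c_[q,np.full(4,h)])
    return np.vstack(pts)
def objmask(c,k,uvbox):
    u0,v0,u1,v1=uvbox
    im=c['color'][v0:v1,u0:u1]; im=cv2.resize(im,None,fx=8,fy=8,interpolation=cv2.INTER_CUBIC)
    hsv=cv2.cvtColor(im,cv2.COLOR_RGB2HSV); 
    m=((hsv[...,1]>75)|(hsv[...,2]>165)).astype(np.uint8)
    n,l,s,_=cv2.connectedComponentsWithStats(m); i=1+s[1:,4].argmax()
    pts=np.argwhere(l==i)[:,::-1].astype(np.int32); hull=cv2.convexHull(pts.reshape(-1,1,2))
    M=np.zeros(m.shape,np.uint8); cv2.fillConvexPoly(M,hull,1); return M
def fit(c,k,box,x0,z0=0):
    M=objmask(c,k,box).astype(float); mod=model(k)
    def f(p):
        a=np.radians(p[2]);R=np.array([[np.cos(a),-np.sin(a)],[np.sin(a),np.cos(a)]])
        W=np.c_[mod[:,:2]@R.T+np.array(p[:2])/1000,mod[:,2]+z0]
        uv=(proj(c,W)-np.array(box[:2])+.5)*8-.5
        h=cv2.convexHull(uv.astype(np.float32)).reshape(-1,2)
        A=np.zeros(M.shape,np.uint8); cv2.fillConvexPoly(A,np.round(h*16).astype(np.int32),255,shift=4)
        return np.abs(A/255.-M).sum()/M.sum()
    best=None
    for d in(-20,0,20):
        s=np.array([[0,0,0],[6,0,0],[0,6,0],[0,0,12]])+np.array([x0[0],x0[1],x0[2]+d])
        r=minimize(f,s[0],method='Nelder-Mead',options=dict(initial_simplex=s,xatol=.1,fatol=1e-4))
        if best is None or r.fun<best.fun: best=r
    return best.x.round(1),round(best.fun,3)
E
python3 - <<'E'
from h import *
G=dict(L=(632,-100,-13),M=(599,114,-39),S=(468,109,-13))
for n in('top','scene'):
    c=load(n)
    for k,g in G.items():
        u,v=proj(c,np.array([[g[0]/1000,g[1]/1000,.01]]))[0].astype(int)
        s=32 if k!='S' else 20
        print(n,k,fit(c,k,(u-s,v-s,u+s,v+s),g))
c=load('scene'); im=c['color'][:,:,::-1]
hsv=cv2.cvtColor(im,cv2.COLOR_BGR2HSV);H,S,V=[hsv[...,i] for i in range(3)]
n,l,s,ce=cv2.connectedComponentsWithStats(((H>95)&(H<125)&(S>110)).astype(np.uint8))
for i in range(1,n):
    if s[i,4]>80:
        v,u=np.where(l==i);W=atz(c,np.c_[u,v],.004)*1000
        print(cv2.minAreaRect(W[:,:2].astype(np.float32)))
for nm,z,m in(('stone',.022,(S<60)&(V>100)),('jar',.06,V<45)):
    g=dict(stone=(.625,-.311,.022),jar=(.533,.007,.06))[nm]
    u0,v0=proj(c,np.array([g]))[0].astype(int); 
    W=atz(c,np.array([[u0,v0]]),z); P=cloud(c)
    mm=(abs(P[...,2]-z)<.006)&(np.hypot(P[...,0]-g[0],P[...,1]-g[1])<.04)
    print(nm,cv2.minEnclosingCircle((P[mm][:,:2]*1000).astype(np.float32)),P[mm].mean(0))
E
```

```text
top L (array([ 633.9, -101.8,  -12. ]), np.float64(0.046))
top M (array([599. , 116.1, -35.4]), np.float64(0.07))
top S (array([467.5, 110.5,  -8.9]), np.float64(0.057))
scene L (array([687.7, -60. , -32.2]), np.float64(0.85))
scene M (array([626.7, 155. , -42.8]), np.float64(0.88))
scene S (array([475. , 142.4, -52.3]), np.float64(0.859))
((450.11651611328125, -90.49629974365234), (48.038970947265625, 54.293968200683594), 54.926300048828125)
((439.7294006347656, 287.95111083984375), (44.95366287231445, 80.20449829101562), 79.30514526367188)
((609.2186889648438, 318.5422058105469), (37.967323303222656, 62.33810806274414), 80.81996154785156)
stone ((625.7091064453125, -309.9222106933594), 27.086519241333008) [ 0.62827351 -0.30798762  0.02145027]
jar ((535.6240844726562, 6.033085823059082), 20.825857162475586) [0.53723174 0.00765311 0.05935922]
```

```bash
cat > p.py <<'E'
import sys
from h import *
from scipy.spatial.transform import Rotation as R
def plan(x,y,z,yaw):
    s=robot.observe(); r,p,w=s['eef_rot']
    Rt=R.from_euler('xyz',[r,p,w],degrees=True)
    d=Rt.inv().apply(np.array([x,y,z])-np.array(s['tcp_pos'])*1000)
    q=(Rt.inv()*R.from_euler('xyz',[180,0,yaw],degrees=True)).as_rotvec()
    print('turn',q.round(3),'shift',d.round(1),'rows',round(max(np.linalg.norm(d)/41.7,np.degrees(np.linalg.norm(q))/7.16),1))
    print({k:np.round(s[k],4) for k in('time_s','tcp_pos','eef_rot','force','width')},s['joints'].round(0))
plan(*map(float,sys.argv[1:]))
E
python3 p.py 467.5 110 130 -9
```

```text
turn [-0.002  0.001  0.438] shift [ 479.7 -525.2  120.4] rows 17.3
{'time_s': np.float64(0.1), 'tcp_pos': array([ 0.1523, -0.5279,  0.2493]), 'eef_rot': array([-1.798804e+02,  5.200000e-03,  1.609180e+01]), 'force': array([ 0.1281, -0.0206, -0.3264]), 'width': np.float64(0.0853)} [72. 18.  1. 87. -0. 76. -2.]
```

```bash
python3 p.py 420 -260 180 0
```

```text
turn [-0.002  0.     0.281] shift [ 331.5 -183.    69.7] rows 9.2
{'time_s': np.float64(0.1), 'tcp_pos': array([ 0.1523, -0.5279,  0.2493]), 'eef_rot': array([-1.798804e+02,  5.200000e-03,  1.609180e+01]), 'force': array([ 0.1281, -0.0206, -0.3264]), 'width': np.float64(0.0853)} [72. 18.  1. 87. -0. 76. -2.]
```

{"api": "carry_out", "payload": {
  "targets": [
    [[0,0,0.03],[30,-17,6],1],
    [[0,0,0.06],[65,-36,14],1],
    [[0,0,0.09],[100,-55,21],1],
    [[0,0,0.12],[135,-74,28],1],
    [[0,0,0.15],[170,-93,35],1],
    [[0,0,0.18],[205,-112,43],1],
    [[0,0,0.21],[240,-131,50],1],
    [[0,0,0.24],[275,-150,58],1],
    [[0,0,0.27],[310,-170,65],1],
    [[0,0,0.28],[331,-183,70],1]
  ],
  "newtons": 50
}}

```text
time_s: 0.93
tcp_pos: [0.4223, -0.2552, 0.1788]
eef_rot: [-179.7, -0.0, 0.3]
force: [0.3, -0.6, -0.5]
width: 0.0857
```

```bash
python3 p.py 467.5 110 110 -9
```

```text
turn [-0.005  0.     0.162] shift [  47.2 -364.6   70.6] rows 9.0
{'time_s': np.float64(0.9333), 'tcp_pos': array([ 0.4223, -0.2552,  0.1788]), 'eef_rot': array([-1.797113e+02, -3.600000e-03,  3.019000e-01]), 'force': array([ 0.3251, -0.5683, -0.4942]), 'width': np.float64(0.0857)} [ 39.  15. -11. 101.   3.  64. -63.]
```

{"api": "carry_out", "payload": {
  "targets": [
    [[0,0,0.02],[5,-37,4],1],
    [[0,0,0.04],[10,-76,10],1],
    [[0,0,0.06],[15,-115,18],1],
    [[0,0,0.08],[20,-154,26],1],
    [[0,0,0.1],[25,-193,34],1],
    [[0,0,0.12],[30,-232,42],1],
    [[0,0,0.14],[35,-271,50],1],
    [[0,0,0.16],[40,-310,58],1],
    [[-0.005,0,0.16],[45,-345,66],1],
    [[-0.005,0,0.162],[47,-365,70],1]
  ]
}}

```text
time_s: 1.77
tcp_pos: [0.4664, 0.1158, 0.1098]
eef_rot: [-179.9, 0.1, -8.6]
force: [0.7, -0.1, 0.6]
width: 0.0853
```

```bash
python3 p.py 467.5 110 25 -9
```

```text
turn [-0.003  0.002  0.006] shift [ 2.2  5.8 84.8] rows 2.0
{'time_s': np.float64(1.7667), 'tcp_pos': array([0.4664, 0.1158, 0.1098]), 'eef_rot': array([-1.798511e+02,  1.036000e-01, -8.648000e+00]), 'force': array([ 0.6906, -0.1168,  0.6182]), 'width': np.float64(0.0853)} [   3.   19.  -23.  108.    9.   55. -123.]
```

{"api": "carry_out", "payload": {
  "targets": [
    [[0,0,0],[2,6,10],1],
    [[0,0,0],[2,6,30],1],
    [[0,0,0],[2,6,50],1],
    [[0,0,0],[2,6,70],1],
    [[0,0,0],[2,6,80],1],
    [[0,0,0],[2,6,85],1],
    [[0,0,0],[2,6,85],1],
    [[0,0,0],[2,6,85],1]
  ]
}}

```text
time_s: 2.43
tcp_pos: [0.4678, 0.1099, 0.0252]
eef_rot: [-179.8, 0.1, -8.6]
force: [-0.8, -0.2, -0.0]
width: 0.0855
```

```bash
python3 p.py 467.5 110 25 -9
python3 - <<'E'
from h import *
c=snap('scene'); u,v=proj(c,np.array([[.467,.11,.03]]))[0].astype(int)
cv2.imwrite('pics/s1.png',cv2.resize(c['color'][v-70:v+50,u-70:u+70,::-1],(700,600),interpolation=cv2.INTER_CUBIC))
E
```

```text
turn [-0.003  0.001  0.006] shift [-0.3 -0.   0.2] rows 0.1
{'time_s': np.float64(2.4333), 'tcp_pos': array([0.4678, 0.1099, 0.0252]), 'eef_rot': array([-1.798316e+02,  6.260000e-02, -8.646100e+00]), 'force': array([-0.7803, -0.1575, -0.0469]), 'width': np.float64(0.0855)} [   1.   26.  -21.  112.   13.   44. -125.]
```

View pics/s1.png

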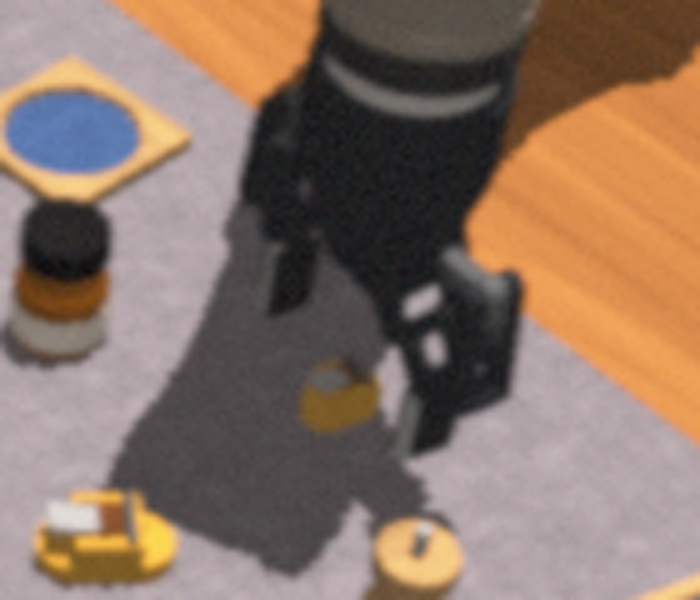

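{"api": "carry_out", "payload": {
  "targets": [
    [[0,0,0],[0,0,0],0.6],
    [[0,0,0],[0,0,0],0.35],
    [[0,0,0],[0,0,0],0.15],
    [[0,0,0],[0,0,0],0.05],
    [[0,0,0],[0,0,0],0],
    [[0,0,0],[0,0,0],0],
    [[0,0,0],[0,0,0],0],
    [[0,0,0],[0,0,0],0],
    [[0,0,0],[0,0,0],0],
    [[0,0,0],[0,0,0],0]
  ],
  "newtons": 50
}}

```text
time_s: 3.32
tcp_pos: [0.4687, 0.1102, 0.026]
eef_rot: [-179.8, -0.0, -8.6]
force: [-0.2, -0.4, 5.3]
width: 0.0184
```

```bash
python3 p.py 467.5 110 130 -9
python3 - <<'E'
from h import *
c=snap('scene'); u,v=proj(c,np.array([[.467,.11,.03]]))[0].astype(int)
cv2.imwrite('pics/s2.png',cv2.resize(c['color'][v-70:v+50,u-70:u+70,::-1],(700,600),interpolation=cv2.INTER_CUBIC))
E
```

```text
turn [-0.004 -0.001  0.006] shift [  -1.   -0. -104.] rows 2.5
{'time_s': np.float64(3.3167), 'tcp_pos': array([0.4687, 0.1102, 0.026 ]), 'eef_rot': array([-1.797915e+02, -4.880000e-02, -8.649100e+00]), 'force': array([-0.2024, -0.4055,  5.3017]), 'width': np.float64(0.0184)} [   1.   26.  -21.  112.   13.   44. -125.]
```

View pics/s2.png

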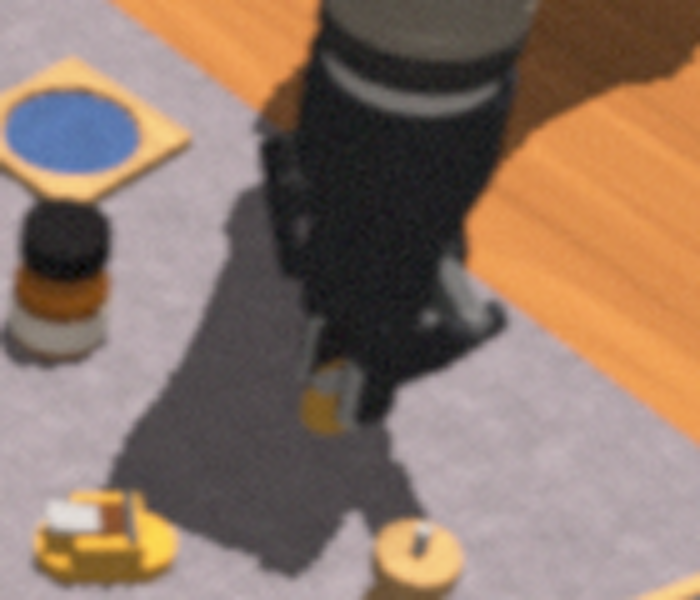

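{"api": "carry_out", "payload": {
  "targets": [
    [[0,0,0],[0,0,-10],0],
    [[0,0,0],[0,0,-25],0],
    [[0,0,0],[0,0,-45],0],
    [[0,0,0],[0,0,-65],0],
    [[0,0,0],[0,0,-85],0],
    [[0,0,0],[0,0,-100],0],
    [[0,0,0],[0,0,-104],0],
    [[0,0,0],[0,0,-104],0]
  ]
}}

```text
time_s: 4.03
tcp_pos: [0.4691, 0.1099, 0.1311]
eef_rot: [-179.8, -0.2, -8.7]
force: [0.6, 0.4, -0.8]
width: 0.0187
```

```bash
python3 p.py 460 -120 130 -2
python3 - <<'E'
from h import *
c=snap('scene'); u,v=proj(c,np.array([[.467,.11,.13]]))[0].astype(int)
cv2.imwrite('pics/s3.png',cv2.resize(c['color'][v-50:v+70,u-70:u+70,::-1],(700,600),interpolation=cv2.INTER_CUBIC))
E
```

```text
turn [-0.004 -0.003 -0.116] shift [2.560e+01 2.287e+02 2.000e-01] rows 5.5
{'time_s': np.float64(4.0333), 'tcp_pos': array([0.4691, 0.1099, 0.1311]), 'eef_rot': array([-1.797544e+02, -1.769000e-01, -8.660800e+00]), 'force': array([ 0.557 ,  0.4499, -0.8438]), 'width': np.float64(0.0187)} [   4.   18.  -23.  106.    8.   57. -121.]
```

View pics/s3.png

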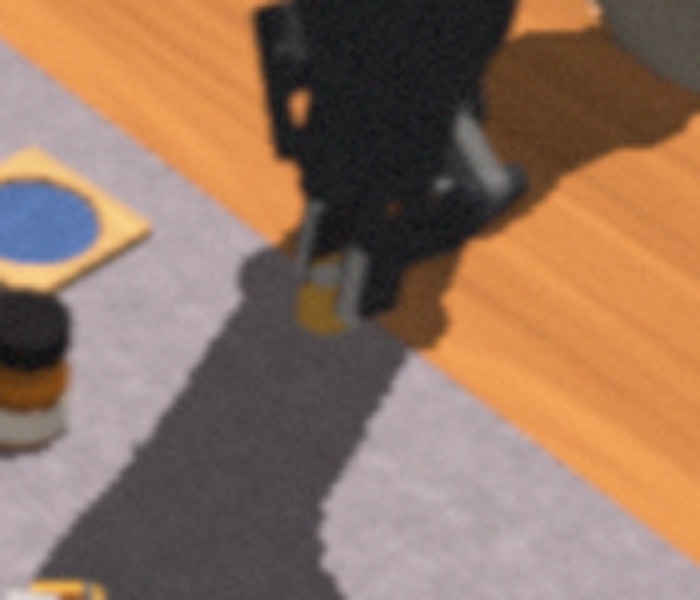

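```bash
python3 p.py 466 -294.5 110 5
```

```text
turn [-0.003 -0.001 -0.238] shift [ 58.6 399.9  18.6] rows 9.7
{'time_s': np.float64(4.0833), 'tcp_pos': array([0.4683, 0.1096, 0.1299]), 'eef_rot': array([-1.798039e+02, -4.640000e-02, -8.659300e+00]), 'force': array([-0.4281,  0.0045, -1.3753]), 'width': np.float64(0.0189)} [   4.   18.  -23.  107.    8.   57. -121.]
```

{"api": "carry_out", "payload": {
  "targets": [
    [[0,0,-0.01],[3,20,0],0],
    [[0,0,-0.03],[8,55,0],0],
    [[0,0,-0.05],[14,93,0],0],
    [[0,0,-0.08],[20,132,0],0],
    [[0,0,-0.1],[26,170,0],0],
    [[0,0,-0.13],[31,209,0],0],
    [[0,0,-0.15],[37,248,0],0],
    [[0,0,-0.17],[42,287,2],0],
    [[0,0,-0.2],[48,322,5],0],
    [[0,0,-0.22],[53,350,10],0]
  ]
}}

```text
time_s: 4.92
tcp_pos: [0.4662, -0.2479, 0.1172]
eef_rot: [-179.8, 0.1, 3.8]
force: [0.0, 0.2, 0.5]
width: 0.0183
```

```bash
python3 p.py 466 -294.5 50 5
```

```text
turn [-0.003  0.001 -0.02 ] shift [-3.2 46.7 67.1] rows 2.0
{'time_s': np.float64(4.9167), 'tcp_pos': array([ 0.4662, -0.2479,  0.1172]), 'eef_rot': array([-1.798387e+02,  6.190000e-02,  3.827100e+00]), 'force': array([0.0251, 0.1721, 0.455 ]), 'width': np.float64(0.0183)} [ 38.  23. -15. 100.   7.  58. -66.]
```

{"api": "carry_out", "payload": {
  "targets": [
    [[0,0,-0.02],[-1,20,5],0],
    [[0,0,-0.02],[-3,40,15],0],
    [[0,0,-0.02],[-3,46,30],0],
    [[0,0,-0.02],[-3,47,45],0],
    [[0,0,-0.02],[-3,47,58],0],
    [[0,0,-0.02],[-3,47,65],0],
    [[0,0,-0.02],[-3,47,67],0],
    [[0,0,-0.02],[-3,47,67],0],
    [[0,0,-0.02],[-3,47,67],0]
  ]
}}

```text
time_s: 5.67
tcp_pos: [0.4665, -0.2946, 0.0502]
eef_rot: [-179.8, 0.0, 5.0]
force: [0.2, -0.3, 0.0]
width: 0.0184
```

```bash
python3 p.py 466 -294.5 30 5
python3 - <<'E'
from h import *
c=snap('scene'); u,v=proj(c,np.array([[.466,-.295,.03]]))[0].astype(int)
cv2.imwrite('pics/s4.png',cv2.resize(c['color'][v-60:v+60,u-70:u+70,::-1],(700,600),interpolation=cv2.INTER_CUBIC))
E
```

```text
turn [-0.003  0.001  0.   ] shift [-0.4 -0.1 20.2] rows 0.5
{'time_s': np.float64(5.6667), 'tcp_pos': array([ 0.4665, -0.2946,  0.0502]), 'eef_rot': array([-1.798394e+02,  4.920000e-02,  5.002300e+00]), 'force': array([ 0.2451, -0.2824,  0.0118]), 'width': np.float64(0.0184)} [ 40.  30. -13. 100.   8.  51. -61.]
```

View pics/s4.png

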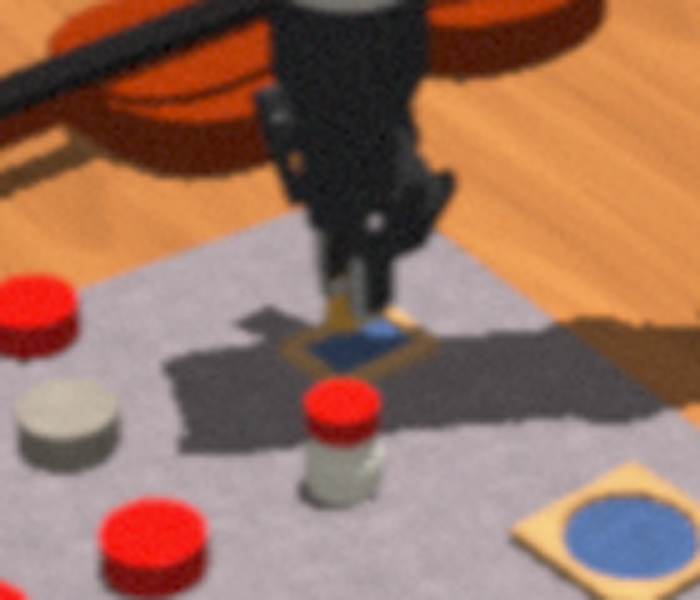

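{"api": "carry_out", "payload": {
  "targets": [
    [[0,0,0],[0,0,4],0],
    [[0,0,0],[0,0,8],0],
    [[0,0,0],[0,0,12],0],
    [[0,0,0],[0,0,16],0],
    [[0,0,0],[0,0,18],0],
    [[0,0,0],[0,0,20],0],
    [[0,0,0],[0,0,20],0],
    [[0,0,0],[0,0,20],0]
  ]
}}

```text
time_s: 6.38
tcp_pos: [0.4668, -0.2948, 0.0306]
eef_rot: [-179.9, 0.0, 5.0]
force: [0.2, 0.1, -0.6]
width: 0.0186
```

```bash
python3 p.py 466 -294.5 29 5
```

```text
turn [-0.002  0.    -0.   ] shift [-0.8 -0.4  1.6] rows 0.0
{'time_s': np.float64(6.3833), 'tcp_pos': array([ 0.4668, -0.2948,  0.0306]), 'eef_rot': array([-1.798756e+02,  2.400000e-03,  4.999300e+00]), 'force': array([ 0.2287,  0.1114, -0.6307]), 'width': np.float64(0.0186)} [ 40.  32. -13. 101.   9.  49. -62.]
```

{"api": "carry_out", "payload": {
  "targets": [
    [[0,0,0],[0,0,0.7],0],
    [[0,0,0],[0,0,1.4],0],
    [[0,0,0],[0,0,1.6],0],
    [[0,0,0],[0,0,1.6],0]
  ]
}}

```text
time_s: 6.72
tcp_pos: [0.467, -0.2949, 0.0301]
eef_rot: [-179.9, -0.0, 5.0]
force: [-1.5, 1.2, 5.8]
width: 0.0185
```

{"api": "carry_out", "payload": {
  "targets": [
    [[0,0,0],[0,0,0],0.28],
    [[0,0,0],[0,0,0],0.35],
    [[0,0,0],[0,0,0],0.45],
    [[0,0,0],[0,0,-1],0.5],
    [[0,0,0],[0,0,-6],0.5],
    [[0,0,0],[0,0,-20],0.5],
    [[0,0,0],[0,0,-45],0.7],
    [[0,0,0],[0,0,-70],1],
    [[0,0,0],[0,0,-80],1],
    [[0,0,0],[0,0,-80],1]
  ]
}}

```text
time_s: 7.55
tcp_pos: [0.4692, -0.2962, 0.1132]
eef_rot: [179.9, -0.3, 5.0]
force: [0.6, -0.0, -0.2]
width: 0.0852
```

```bash
python3 p.py 625 -310.5 100 50
```

```text
turn [ 0.005 -0.005 -0.785] shift [153.8  27.7  14.2] rows 6.3
{'time_s': np.float64(7.55), 'tcp_pos': array([ 0.4692, -0.2962,  0.1132]), 'eef_rot': array([179.8574,  -0.3342,   4.9985]), 'force': array([ 0.6248, -0.0368, -0.2457]), 'width': np.float64(0.0852)} [ 41.  25. -14.  97.   7.  58. -60.]
```

{"api": "carry_out", "payload": {
  "targets": [
    [[0,0,-0.1],[20,4,0],1],
    [[0,0,-0.2],[45,8,0],1],
    [[0,0,-0.3],[70,13,2],1],
    [[0,0,-0.4],[95,17,5],1],
    [[0,0,-0.5],[120,22,8],1],
    [[0,0,-0.6],[140,25,12],1],
    [[0,0,-0.7],[153,28,14],1],
    [[0,0,-0.78],[154,28,14],1],
    [[0,0,-0.785],[154,28,14],1],
    [[0,0,-0.785],[154,28,14],1]
  ]
}}

```text
time_s: 8.38
tcp_pos: [0.6242, -0.3103, 0.0981]
eef_rot: [179.9, -0.1, 49.9]
force: [-0.2, -0.3, -0.5]
width: 0.0855
```

```bash
python3 p.py 625 -310.5 24 50
python3 - <<'E'
from h import *
c=snap('top'); cv2.imwrite('pics/t5.png',cv2.resize(c['color'][150:310,340:440,::-1],(375,600),interpolation=cv2.INTER_CUBIC))
E
```

```text
turn [ 0.003 -0.002 -0.002] shift [ 0.3  0.5 74.1] rows 1.8
{'time_s': np.float64(8.3833), 'tcp_pos': array([ 0.6242, -0.3103,  0.0981]), 'eef_rot': array([ 1.798504e+02, -9.350000e-02,  4.988540e+01]), 'force': array([-0.2375, -0.3237, -0.4727]), 'width': np.float64(0.0855)} [ 38.  43. -22.  71.  16.  69. -25.]
```

View pics/t5.png

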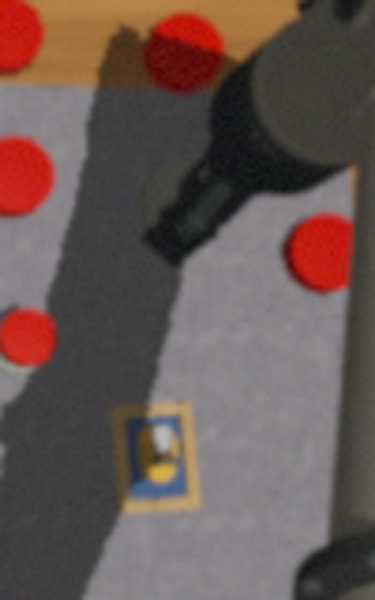

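The small plane sits well inside its recess (crop pixel ~160,455, recess ~157,457). Now the stone.

{"api": "carry_out", "payload": {
  "targets": [
    [[0,0,0],[0,0,10],1],
    [[0,0,0],[0,0,25],1],
    [[0,0,0],[0,0,42],1],
    [[0,0,0],[0,0,58],1],
    [[0,0,0],[0,0,69],1],
    [[0,0,0],[0,0,74],1],
    [[0,0,0],[0,0,74],1],
    [[0,0,0],[0,0,74],1]
  ]
}}

```text
time_s: 9.1
tcp_pos: [0.6244, -0.3109, 0.0249]
eef_rot: [179.8, -0.1, 49.8]
force: [0.1, -0.4, 0.1]
width: 0.0853
```

{"api": "carry_out", "payload": {
  "targets": [
    [[0,0,0],[0,0,0],0.75],
    [[0,0,0],[0,0,0],0.65],
    [[0,0,0],[0,0,0],0.55],
    [[0,0,0],[0,0,0],0.45],
    [[0,0,0],[0,0,0],0.3],
    [[0,0,0],[0,0,0],0.3],
    [[0,0,0],[0,0,0],0.3],
    [[0,0,0],[0,0,0],0.3]
  ],
  "newtons": 40
}}

```text
time_s: 9.77
tcp_pos: [0.6255, -0.3113, 0.0264]
eef_rot: [179.6, -0.1, 49.8]
force: [-0.5, 0.3, 5.9]
width: 0.0483
```

```bash
python3 p.py 625 -310.5 120 50
python3 - <<'E'
from h import *
c=snap('scene'); u,v=proj(c,np.array([[.625,-.31,.03]]))[0].astype(int)
cv2.imwrite('pics/s6.png',cv2.resize(c['color'][v-60:v+60,u-70:u+70,::-1],(700,600),interpolation=cv2.INTER_CUBIC))
E
```

```text
turn [ 0.006 -0.002 -0.003] shift [  0.5  -0.3 -93.6] rows 2.2
{'time_s': np.float64(9.7667), 'tcp_pos': array([ 0.6255, -0.3113,  0.0264]), 'eef_rot': array([ 1.796314e+02, -1.308000e-01,  4.983020e+01]), 'force': array([-0.463 ,  0.2811,  5.8767]), 'width': np.float64(0.0483)} [ 37.  47. -21.  75.  18.  61. -27.]
```

View pics/s6.png

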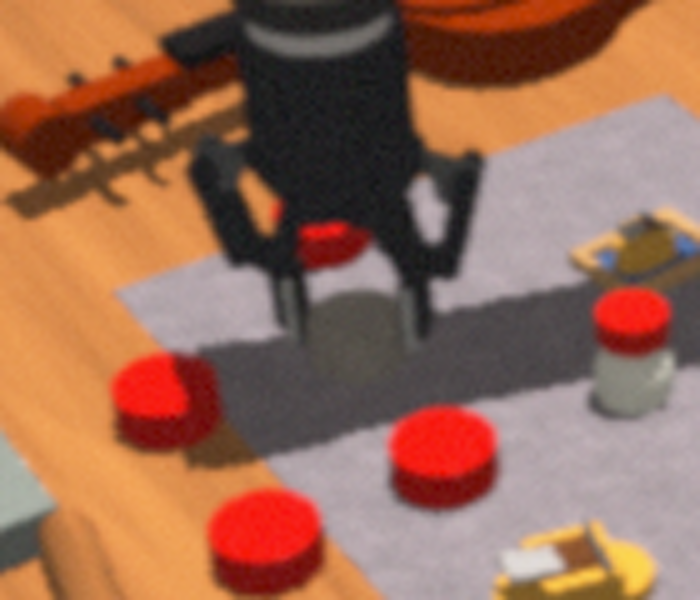

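{"api": "carry_out", "payload": {
  "targets": [
    [[0,0,0],[0,0,-8],0.3],
    [[0,0,0],[0,0,-20],0.3],
    [[0,0,0],[0,0,-38],0.3],
    [[0,0,0],[0,0,-56],0.3],
    [[0,0,0],[0,0,-74],0.3],
    [[0,0,0],[0,0,-88],0.3],
    [[0,0,0],[0,0,-93],0.3],
    [[0,0,0],[0,0,-93],0.3]
  ]
}}

```text
time_s: 10.48
tcp_pos: [0.626, -0.3113, 0.1217]
eef_rot: [179.4, -0.2, 49.8]
force: [-0.1, -0.5, -0.9]
width: 0.0482
```

```bash
python3 p.py 450 -89.5 110 50
python3 - <<'E'
from h import *
c=snap('scene'); u,v=proj(c,np.array([[.625,-.31,.12]]))[0].astype(int)
cv2.imwrite('pics/s7.png',cv2.resize(c['color'][v-60:v+60,u-70:u+70,::-1],(700,600),interpolation=cv2.INTER_CUBIC))
E
```

```text
turn [ 0.01  -0.003 -0.003] shift [  55.9 -277.7    9.1] rows 6.8
{'time_s': np.float64(10.4833), 'tcp_pos': array([ 0.626 , -0.3113,  0.1217]), 'eef_rot': array([179.4296,  -0.1939,  49.8264]), 'force': array([-0.079 , -0.5011, -0.8876]), 'width': np.float64(0.0482)} [ 38.  42. -23.  70.  16.  71. -25.]
```

View pics/s7.png

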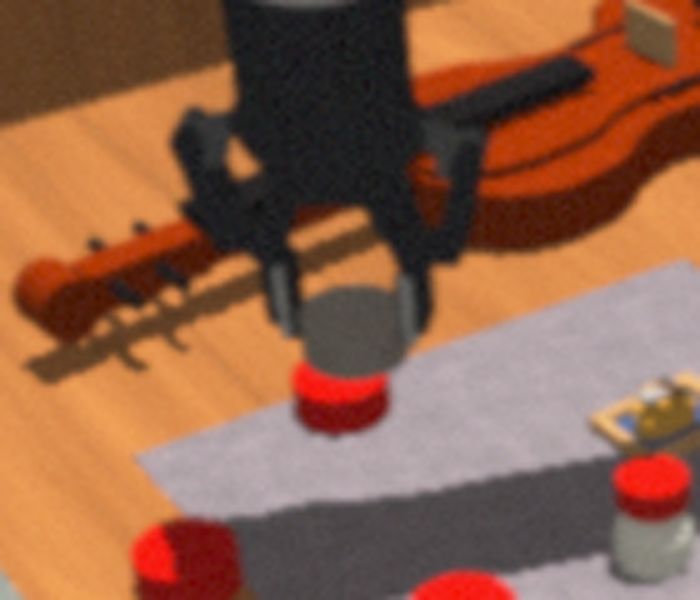

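{"api": "carry_out", "payload": {
  "targets": [
    [[0.005,0,0],[3,-17,0],0.3],
    [[0.01,0,0],[9,-45,0],0.3],
    [[0.01,0,0],[16,-78,0],0.3],
    [[0.01,0,0],[23,-113,0],0.3],
    [[0.01,0,0],[30,-148,0],0.3],
    [[0.01,0,0],[37,-183,0],0.3],
    [[0.01,0,0],[44,-218,0],0.3],
    [[0.01,0,0],[51,-250,3],0.3],
    [[0.01,0,0],[55,-272,8],0.3],
    [[0.01,0,0],[56,-278,10],0.3]
  ]
}}

```text
time_s: 11.37
tcp_pos: [0.4441, -0.0849, 0.1063]
eef_rot: [-179.5, 0.0, 50.1]
force: [-1.5, -0.3, -1.9]
width: 0.048
```

```bash
python3 p.py 450 -89.5 45 50
```

```text
turn [-0.009  0.     0.002] shift [ 0.2  8.  61.2] rows 1.5
{'time_s': np.float64(11.3667), 'tcp_pos': array([ 0.4441, -0.0849,  0.1063]), 'eef_rot': array([-1.79473e+02,  2.15000e-02,  5.01269e+01]), 'force': array([-1.4574, -0.3336, -1.9258]), 'width': np.float64(0.048)} [ 33.  18. -29. 112.  10.  54. -41.]
```

{"api": "carry_out", "payload": {
  "targets": [
    [[0,0,0],[0,4,5],0.3],
    [[0,0,0],[0,8,18],0.3],
    [[0,0,0],[0,8,33],0.3],
    [[0,0,0],[0,8,48],0.3],
    [[0,0,0],[0,8,57],0.3],
    [[0,0,0],[0,8,61],0.3],
    [[0,0,0],[0,8,61],0.3],
    [[0,0,0],[0,8,61],0.3]
  ]
}}

```text
time_s: 12.03
tcp_pos: [0.4503, -0.09, 0.0452]
eef_rot: [-179.5, 0.0, 50.1]
force: [0.1, 0.3, -0.6]
width: 0.0484
```

```bash
python3 p.py 450 -89.5 30 50
python3 - <<'E'
from h import *
c=snap('scene'); u,v=proj(c,np.array([[.45,-.09,.03]]))[0].astype(int)
cv2.imwrite('pics/s8.png',cv2.resize(c['color'][v-60:v+60,u-70:u+70,::-1],(700,600),interpolation=cv2.INTER_CUBIC))
E
```

```text
turn [-0.009  0.     0.002] shift [ 0.2 -0.4 15.2] rows 0.4
{'time_s': np.float64(12.0333), 'tcp_pos': array([ 0.4503, -0.09  ,  0.0452]), 'eef_rot': array([-1.794757e+02,  1.060000e-02,  5.009280e+01]), 'force': array([ 0.0572,  0.2853, -0.5982]), 'width': np.float64(0.0484)} [ 31.  24. -27. 114.  14.  46. -44.]
```

View pics/s8.png

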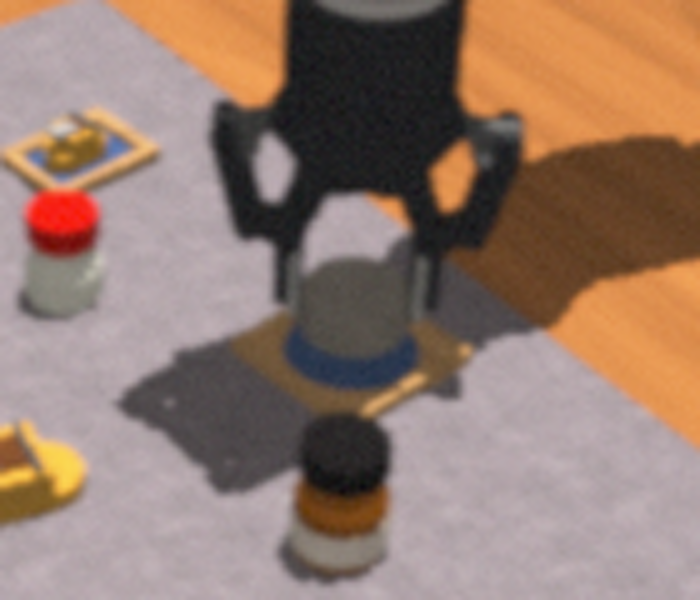

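{"api": "carry_out", "payload": {
  "targets": [
    [[-0.005,0,0],[0,0,3],0.3],
    [[-0.008,0,0],[0,0,7],0.3],
    [[-0.008,0,0],[0,0,11],0.3],
    [[-0.008,0,0],[0,0,13],0.3],
    [[-0.008,0,0],[0,0,15],0.3],
    [[-0.008,0,0],[0,0,15.5],0.3],
    [[-0.008,0,0],[0,0,15.5],0.3]
  ]
}}

```text
time_s: 12.67
tcp_pos: [0.4503, -0.0899, 0.0304]
eef_rot: [-180.0, 0.0, 50.1]
force: [-2.1, -0.1, 2.8]
width: 0.0482
```

{"api": "carry_out", "payload": {
  "targets": [
    [[0,0,0],[0,0,0.7],0.3],
    [[0,0,0],[0,0,0.7],0.3],
    [[0,0,0],[0,0,0.5],0.6],
    [[0,0,0],[0,0,0],0.7],
    [[0,0,0],[0,0,0],0.8],
    [[0,0,0],[0,0,-1],0.8],
    [[0,0,0],[0,0,-8],0.8],
    [[0,0,0],[0,0,-25],0.9],
    [[0,0,0],[0,0,-55],1],
    [[0,0,0],[0,0,-90],1]
  ]
}}

```text
time_s: 13.5
tcp_pos: [0.4486, -0.0894, 0.1203]
eef_rot: [-179.7, 0.1, 50.1]
force: [0.4, 0.3, -0.8]
width: 0.0854
```

```bash
python3 p.py 634 -101.5 110 -12
```

```text
turn [-0.003  0.004  1.085] shift [109.6 150.1   9.4] rows 8.7
{'time_s': np.float64(13.5), 'tcp_pos': array([ 0.4486, -0.0894,  0.1203]), 'eef_rot': array([-1.797271e+02,  1.112000e-01,  5.014030e+01]), 'force': array([ 0.3502,  0.2667, -0.8136]), 'width': np.float64(0.0854)} [ 34.  17. -30. 110.  10.  56. -40.]
```

{"api": "carry_out", "payload": {
  "targets": [
    [[0,0,0.1],[10,14,0],1],
    [[0,0,0.22],[23,31,0],1],
    [[0,0,0.34],[36,49,0],1],
    [[0,0,0.46],[49,67,0],1],
    [[0,0,0.58],[62,85,0],1],
    [[0,0,0.7],[75,103,0],1],
    [[0,0,0.82],[88,121,2],1],
    [[0,0,0.94],[100,137,5],1],
    [[0,0,1.05],[108,147,8],1],
    [[0,0,1.085],[110,150,9],1]
  ]
}}

```text
time_s: 14.33
tcp_pos: [0.6362, -0.1005, 0.11]
eef_rot: [-179.9, 0.2, -12.2]
force: [-0.0, 0.3, -0.1]
width: 0.0854
```

```bash
python3 p.py 634 -101.5 25 -12
python3 - <<'E'
from h import *
c=snap('scene'); u,v=proj(c,np.array([[.55,-.1,.03]]))[0].astype(int)
cv2.imwrite('pics/s9.png',cv2.resize(c['color'][v-60:v+60,u-70:u+70,::-1],(700,600),interpolation=cv2.INTER_CUBIC))
E
```

```text
turn [-0.001  0.004 -0.004] shift [-1.6  1.6 85. ] rows 2.0
{'time_s': np.float64(14.3333), 'tcp_pos': array([ 0.6362, -0.1005,  0.11  ]), 'eef_rot': array([-179.9154,    0.2298,  -12.2195]), 'force': array([-0.0021,  0.2516, -0.1355]), 'width': np.float64(0.0854)} [  16.   36.  -14.   81.    9.   65. -101.]
```

View pics/s9.png

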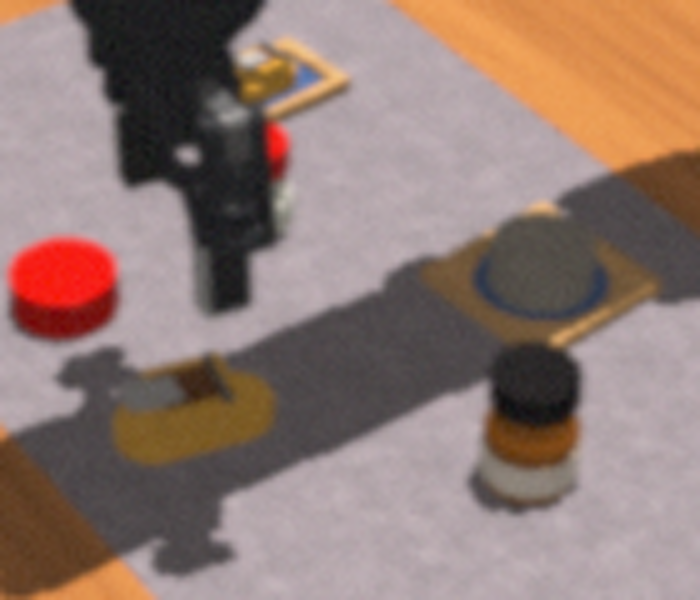

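Stone sits centred in the round recess. Descend on the large plane.

{"api": "carry_out", "payload": {
  "targets": [
    [[0,0,0],[-1,1.5,10],1],
    [[0,0.003,0],[-1.5,1.5,28],1],
    [[0,0.003,0],[-1.5,1.5,48],1],
    [[0,0.003,0],[-1.5,1.5,66],1],
    [[0,0.003,0],[-1.5,1.5,80],1],
    [[0,0.003,0],[-1.5,1.5,85],1],
    [[0,0.003,0],[-1.5,1.5,85],1],
    [[0,0.003,0],[-1.5,1.5,85],1]
  ]
}}

```text
time_s: 15.05
tcp_pos: [0.6335, -0.1017, 0.0251]
eef_rot: [-179.9, 0.1, -12.2]
force: [-0.3, -0.8, 1.1]
width: 0.0857
```

{"api": "carry_out", "payload": {
  "targets": [
    [[0,0,0],[0,0,0],0.7],
    [[0,0,0],[0,0,0],0.58],
    [[0,0,0],[0,0,0],0.48],
    [[0,0,0],[0,0,0],0.38],
    [[0,0,0],[0,0,0],0.2],
    [[0,0,0],[0,0,0],0.1],
    [[0,0,0],[0,0,0],0.1],
    [[0,0,0],[0,0,0],0.1],
    [[0,0,0],[0,0,0],0.1]
  ],
  "newtons": 60
}}

```text
time_s: 15.8
tcp_pos: [0.6343, -0.1019, 0.0262]
eef_rot: [-179.9, -0.0, -12.2]
force: [-0.5, 0.0, 5.0]
width: 0.0345
```

```bash
python3 p.py 634 -101.5 135 -12
python3 - <<'E'
from h import *
c=snap('scene'); u,v=proj(c,np.array([[.63,-.1,.03]]))[0].astype(int)
cv2.imwrite('pics/s10.png',cv2.resize(c['color'][v-60:v+60,u-70:u+70,::-1],(700,600),interpolation=cv2.INTER_CUBIC))
E
```

```text
turn [-0.001 -0.    -0.003] shift [  -0.3   -0.5 -108.8] rows 2.6
{'time_s': np.float64(15.8), 'tcp_pos': array([ 0.6343, -0.1019,  0.0262]), 'eef_rot': array([-1.799202e+02, -2.610000e-02, -1.215330e+01]), 'force': array([-0.5391,  0.0347,  4.9589]), 'width': np.float64(0.0345)} [  16.   40.  -13.   85.   10.   55. -102.]
```

View pics/s10.png

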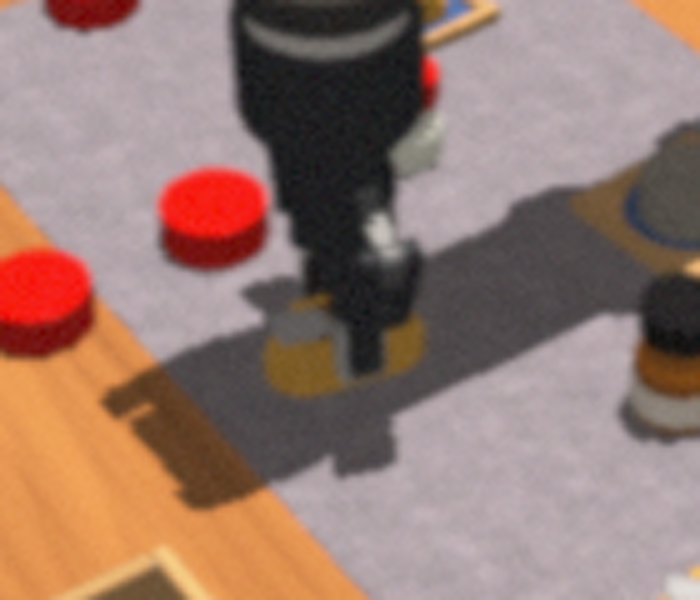

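{"api": "carry_out", "payload": {
  "targets": [
    [[0,0,0],[0,0,-8],0.1],
    [[0,0,0],[0,0,-22],0.1],
    [[0,0,0],[0,0,-42],0.1],
    [[0,0,0],[0,0,-62],0.1],
    [[0,0,0],[0,0,-82],0.1],
    [[0,0,0],[0,0,-98],0.1],
    [[0,0,0],[0,0,-108],0.1],
    [[0,0,0],[0,0,-109],0.1],
    [[0,0,0],[0,0,-109],0.1]
  ]
}}

```text
time_s: 16.6
tcp_pos: [0.6339, -0.1019, 0.1348]
eef_rot: [-179.9, 0.0, -12.1]
force: [0.1, 0.9, -3.4]
width: 0.0346
```

```bash
python3 p.py 440.5 289 135 -10.8
python3 - <<'E'
from h import *
c=snap('scene'); u,v=proj(c,np.array([[.63,-.1,.12]]))[0].astype(int)
cv2.imwrite('pics/s11.png',cv2.resize(c['color'][v-60:v+60,u-70:u+70,::-1],(700,600),interpolation=cv2.INTER_CUBIC))
E
```

```text
turn [-0.001  0.    -0.023] shift [-2.713e+02 -3.415e+02  3.000e-01] rows 10.5
{'time_s': np.float64(16.6), 'tcp_pos': array([ 0.6339, -0.1019,  0.1348]), 'eef_rot': array([-1.79920e+02,  1.11000e-02, -1.21463e+01]), 'force': array([ 0.1459,  0.8772, -3.4041]), 'width': np.float64(0.0346)} [  17.   34.  -14.   80.    8.   67. -100.]
```

View pics/s11.png

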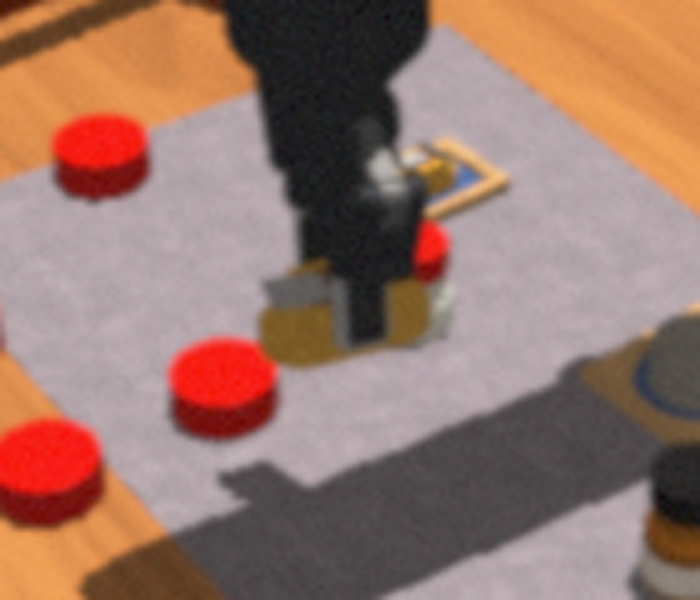

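{"api": "carry_out", "payload": {
  "targets": [
    [[0,0,0],[-8,-10,0],0.1],
    [[0,0,0],[-24,-30,0],0.1],
    [[0,0,0],[-44,-55,0],0.1],
    [[0,0,0],[-64,-80,0],0.1],
    [[0,0,0],[-84,-106,0],0.1],
    [[0,0,0],[-104,-131,0],0.1],
    [[0,0,0],[-124,-156,0],0.1],
    [[0,0,0],[-144,-181,0],0.1],
    [[0,0,0],[-162,-204,0],0.1],
    [[0,0,0],[-175,-220,0],0.1]
  ]
}}

```text
time_s: 17.48
tcp_pos: [0.5051, 0.1533, 0.1329]
eef_rot: [-179.9, 0.4, -11.9]
force: [-0.3, 1.0, -3.2]
width: 0.0344
```

```bash
python3 p.py 440.5 289 110 -10.8
```

```text
turn [-0.001  0.007 -0.02 ] shift [ -91.1 -119.4   23.6] rows 3.6
{'time_s': np.float64(17.4833), 'tcp_pos': array([0.5051, 0.1533, 0.1329]), 'eef_rot': array([-179.9276,    0.3837,  -11.923 ]), 'force': array([-0.3194,  1.0327, -3.2319]), 'width': np.float64(0.0344)} [  -4.   22.  -19.   99.    8.   60. -128.]
```

{"api": "carry_out", "payload": {
  "targets": [
    [[0,0.005,-0.01],[-16,-21,0],0.1],
    [[0,0.007,-0.02],[-36,-47,0],0.1],
    [[0,0.007,-0.02],[-56,-73,2],0.1],
    [[0,0.007,-0.02],[-74,-97,8],0.1],
    [[0,0.007,-0.02],[-86,-112,15],0.1],
    [[0,0.007,-0.02],[-91,-119,21],0.1],
    [[0,0.007,-0.02],[-91,-119,24],0.1],
    [[0,0.007,-0.02],[-91,-119,24],0.1]
  ]
}}

```text
time_s: 18.15
tcp_pos: [0.4401, 0.2866, 0.1077]
eef_rot: [179.8, 0.1, -10.8]
force: [0.2, -0.7, -2.8]
width: 0.0348
```

```bash
python3 p.py 440.5 289 45 -10.8
```

```text
turn [0.003 0.002 0.   ] shift [ 0.1 -2.6 62.7] rows 1.5
{'time_s': np.float64(18.15), 'tcp_pos': array([0.4401, 0.2866, 0.1077]), 'eef_rot': array([ 1.798476e+02,  9.640000e-02, -1.078590e+01]), 'force': array([ 0.1705, -0.6764, -2.8054]), 'width': np.float64(0.0348)} [ -18.   24.  -22.  101.   11.   57. -145.]
```

{"api": "carry_out", "payload": {
  "targets": [
    [[0,0,0],[0,-2,8],0.1],
    [[0,0,0],[0,-2.5,22],0.1],
    [[0,0,0],[0,-2.5,38],0.1],
    [[0,0,0],[0,-2.5,52],0.1],
    [[0,0,0],[0,-2.5,60],0.1],
    [[0,0,0],[0,-2.5,63],0.1],
    [[0,0,0],[0,-2.5,63],0.1],
    [[0,0,0],[0,-2.5,63],0.1]
  ]
}}

```text
time_s: 18.82
tcp_pos: [0.4413, 0.2886, 0.0451]
eef_rot: [179.9, 0.0, -10.9]
force: [-0.3, 0.7, -2.4]
width: 0.0344
```

```bash
python3 p.py 440.5 289 30 -10.8
python3 - <<'E'
from h import *
c=snap('scene'); u,v=proj(c,np.array([[.44,.29,.03]]))[0].astype(int)
cv2.imwrite('pics/s12.png',cv2.resize(c['color'][v-60:v+60,u-70:u+70,::-1],(700,600),interpolation=cv2.INTER_CUBIC))
E
```

```text
turn [ 0.002  0.001 -0.001] shift [-0.8 -0.3 15.1] rows 0.4
{'time_s': np.float64(18.8167), 'tcp_pos': array([0.4413, 0.2886, 0.0451]), 'eef_rot': array([ 1.798743e+02,  4.680000e-02, -1.085900e+01]), 'force': array([-0.2869,  0.6954, -2.3757]), 'width': np.float64(0.0344)} [ -19.   29.  -21.  104.   13.   49. -147.]
```

View pics/s12.png

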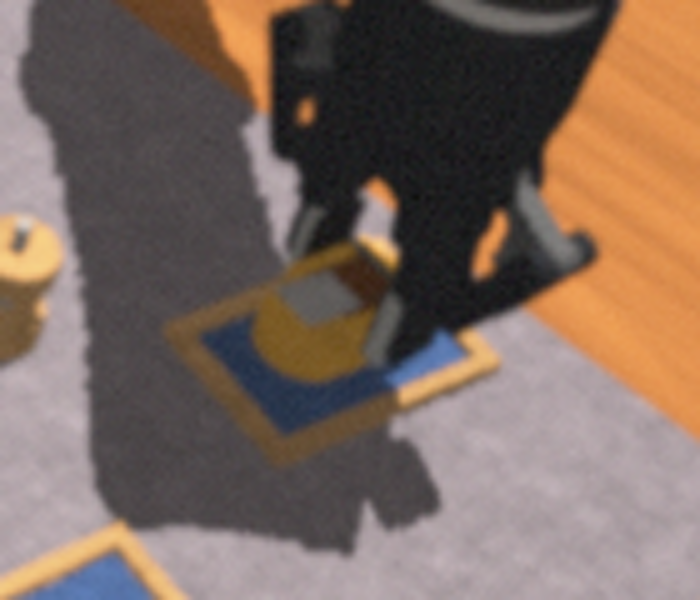

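Aligned over the large recess; lower.

{"api": "carry_out", "payload": {
  "targets": [
    [[0,0,0],[0,0,3],0.1],
    [[0,0,0],[0,0,7],0.1],
    [[0,0,0],[0,0,11],0.1],
    [[0,0,0],[0,0,13],0.1],
    [[0,0,0],[0,0,15],0.1],
    [[0,0,0],[0,0,15.5],0.1],
    [[0,0,0],[0,0,15.5],0.1]
  ]
}}

```text
time_s: 19.45
tcp_pos: [0.4412, 0.2889, 0.0302]
eef_rot: [179.9, 0.0, -10.8]
force: [-1.7, -0.9, 0.5]
width: 0.0347
```

Contact (force rose from −2.4 to +0.5). A touch more, then release.

{"api": "carry_out", "payload": {
  "targets": [
    [[0,0,0],[0,0,0.7],0.1],
    [[0,0,0],[0,0,0.7],0.1],
    [[0,0,0],[0,0,0.5],0.45],
    [[0,0,0],[0,0,0],0.52],
    [[0,0,0],[0,0,0],0.6],
    [[0,0,0],[0,0,-1],0.65],
    [[0,0,0],[0,0,-8],0.7],
    [[0,0,0],[0,0,-25],0.8],
    [[0,0,0],[0,0,-55],1],
    [[0,0,0],[0,0,-90],1]
  ]
}}

```text
time_s: 20.28
tcp_pos: [0.4398, 0.2881, 0.1199]
eef_rot: [179.7, 0.2, -10.8]
force: [0.4, 0.0, 0.5]
width: 0.0854
```

```bash
python3 p.py 599 115.5 120 -35.4
```

```text
turn [0.006 0.003 0.429] shift [ 1.887e+02  1.397e+02 -1.000e-01] rows 5.6
{'time_s': np.float64(20.2833), 'tcp_pos': array([0.4398, 0.2881, 0.1199]), 'eef_rot': array([179.7176,   0.2236, -10.8119]), 'force': array([0.3641, 0.0197, 0.4701]), 'width': np.float64(0.0854)} [ -18.   23.  -22.  100.   10.   59. -145.]
```

{"api": "carry_out", "payload": {
  "targets": [
    [[0,0,0.04],[16,12,0],1],
    [[0,0,0.1],[42,31,0],1],
    [[0,0,0.16],[68,50,0],1],
    [[0,0,0.22],[94,69,0],1],
    [[0,0,0.28],[120,88,0],1],
    [[0,0,0.33],[145,107,0],1],
    [[0,0,0.38],[168,124,0],1],
    [[0.005,0,0.42],[183,135,0],1],
    [[0.005,0.003,0.429],[189,140,0],1],
    [[0.005,0.003,0.429],[189,140,0],1]
  ]
}}

```text
time_s: 21.12
tcp_pos: [0.6005, 0.1123, 0.1199]
eef_rot: [179.9, -0.1, -35.6]
force: [-0.1, 0.1, 0.1]
width: 0.0853
```

```bash
python3 p.py 599 115.5 25 -35.4
python3 - <<'E'
from h import *
c=snap('scene'); u,v=proj(c,np.array([[.52,.17,.03]]))[0].astype(int)
cv2.imwrite('pics/s13.png',cv2.resize(c['color'][v-90:v+90,u-105:u+105,::-1],(700,600),interpolation=cv2.INTER_CUBIC))
E
```

```text
turn [ 0.001 -0.002 -0.004] shift [-3.3 -1.8 94.9] rows 2.3
{'time_s': np.float64(21.1167), 'tcp_pos': array([0.6005, 0.1123, 0.1199]), 'eef_rot': array([ 1.79938e+02, -1.14600e-01, -3.56210e+01]), 'force': array([-0.1251,  0.1051,  0.0834]), 'width': np.float64(0.0853)} [  -4.   31.  -13.   87.    7.   63. -144.]
```

View pics/s13.png

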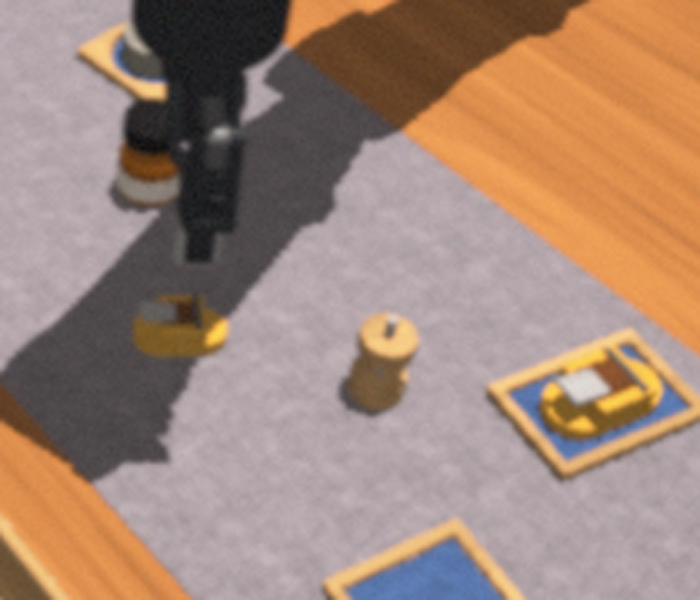

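{"api": "carry_out", "payload": {
  "targets": [
    [[0,0,0],[-2,-1,10],0.8],
    [[0,0,0],[-3.3,-1.8,28],0.75],
    [[0,0,0],[-3.3,-1.8,50],0.75],
    [[0,0,0],[-3.3,-1.8,70],0.75],
    [[0,0,0],[-3.3,-1.8,86],0.75],
    [[0,0,0],[-3.3,-1.8,94],0.75],
    [[0,0,0],[-3.3,-1.8,95],0.75],
    [[0,0,0],[-3.3,-1.8,95],0.75]
  ]
}}

```text
time_s: 21.83
tcp_pos: [0.5964, 0.1199, 0.0246]
eef_rot: [180.0, 0.1, -35.3]
force: [0.5, 0.7, -0.8]
width: 0.064
```

{"api": "carry_out", "payload": {
  "targets": [
    [[0,0,0],[0,0,0],0.6],
    [[0,0,0],[0,0,0],0.5],
    [[0,0,0],[0,0,0],0.4],
    [[0,0,0],[0,0,0],0.3],
    [[0,0,0],[0,0,0],0.2],
    [[0,0,0],[0,0,0],0.1],
    [[0,0,0],[0,0,0],0.05],
    [[0,0,0],[0,0,0],0.05],
    [[0,0,0],[0,0,0],0.05]
  ],
  "newtons": 50
}}

```text
time_s: 22.58
tcp_pos: [0.5972, 0.1198, 0.0258]
eef_rot: [-180.0, 0.0, -35.3]
force: [-1.5, -0.4, 6.6]
width: 0.0268
```

```bash
python3 p.py 599 115.5 130 -35.4
python3 - <<'E'
from h import *
c=snap('scene'); u,v=proj(c,np.array([[.6,.11,.03]]))[0].astype(int)
cv2.imwrite('pics/s14.png',cv2.resize(c['color'][v-60:v+60,u-70:u+70,::-1],(700,600),interpolation=cv2.INTER_CUBIC))
E
```

```text
turn [-0.     0.     0.002] shift [   4.     2.4 -104.2] rows 2.5
{'time_s': np.float64(22.5833), 'tcp_pos': array([0.5972, 0.1198, 0.0258]), 'eef_rot': array([-1.799731e+02,  2.390000e-02, -3.530230e+01]), 'force': array([-1.4535, -0.3818,  6.5966]), 'width': np.float64(0.0268)} [  -5.   37.  -12.   92.    9.   52. -145.]
```

View pics/s14.png

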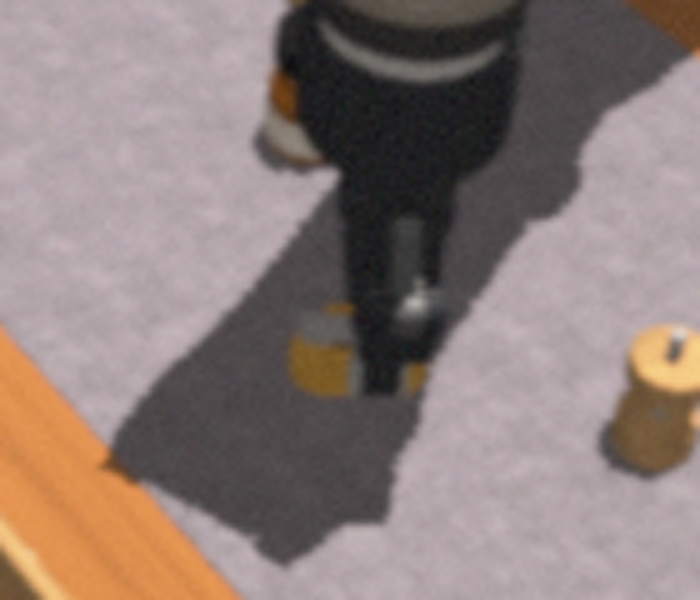

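{"api": "carry_out", "payload": {
  "targets": [
    [[0,0,0],[0,0,-8],0.05],
    [[0,0,0],[0,0,-22],0.05],
    [[0,0,0],[0,0,-42],0.05],
    [[0,0,0],[0,0,-62],0.05],
    [[0,0,0],[0,0,-82],0.05],
    [[0,0,0],[0,0,-98],0.05],
    [[0,0,0],[0,0,-104],0.05],
    [[0,0,0],[0,0,-104],0.05]
  ]
}}

```text
time_s: 23.3
tcp_pos: [0.5983, 0.1202, 0.1316]
eef_rot: [-179.8, -0.1, -35.3]
force: [-0.1, 0.4, -2.3]
width: 0.0268
```

```bash
python3 p.py 605.5 320 130 -9
python3 - <<'E'
from h import *
c=snap('scene'); u,v=proj(c,np.array([[.6,.11,.12]]))[0].astype(int)
cv2.imwrite('pics/s15.png',cv2.resize(c['color'][v-60:v+60,u-70:u+70,::-1],(700,600),interpolation=cv2.INTER_CUBIC))
E
```

```text
turn [-0.003 -0.003 -0.459] shift [-109.6 -167.2    2. ] rows 4.8
{'time_s': np.float64(23.3), 'tcp_pos': array([0.5983, 0.1202, 0.1316]), 'eef_rot': array([-1.798073e+02, -1.176000e-01, -3.530300e+01]), 'force': array([-0.0726,  0.3602, -2.3475]), 'width': np.float64(0.0268)} [  -4.   30.  -13.   86.    7.   64. -144.]
```

View pics/s15.png

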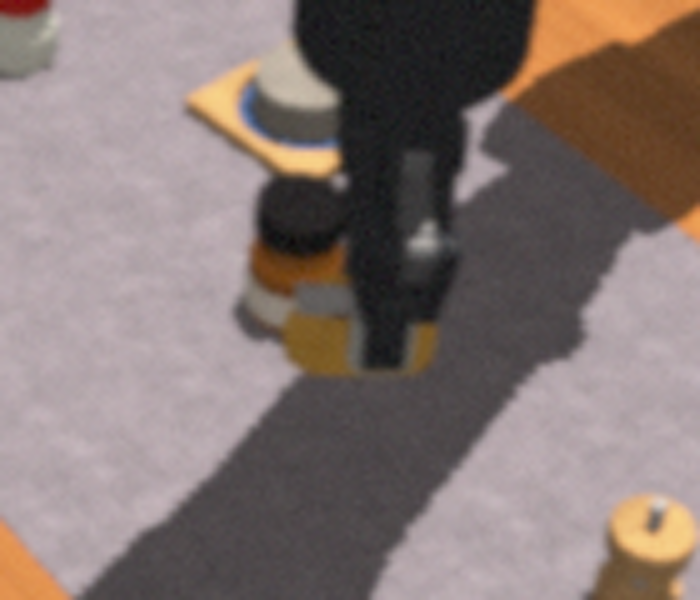

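{"api": "carry_out", "payload": {
  "targets": [
    [[0,0,-0.05],[-6,-10,0],0.05],
    [[0,0,-0.11],[-20,-30,0],0.05],
    [[0,0,-0.17],[-35,-54,0],0.05],
    [[0,0,-0.23],[-51,-78,0],0.05],
    [[0,0,-0.29],[-67,-102,0],0.05],
    [[0,0,-0.35],[-83,-126,0],0.05],
    [[0,0,-0.41],[-97,-148,0],0.05],
    [[0,0,-0.45],[-106,-162,1],0.05],
    [[0,0,-0.459],[-110,-167,2],0.05],
    [[0,0,-0.459],[-110,-167,2],0.05]
  ]
}}

```text
time_s: 24.18
tcp_pos: [0.6018, 0.3217, 0.1257]
eef_rot: [180.0, 0.2, -8.8]
force: [-0.1, -0.1, -1.9]
width: 0.0266
```

```bash
python3 p.py 605.5 320 45 -9
```

```text
turn [0.    0.004 0.003] shift [ 4.3  1.1 80.7] rows 1.9
{'time_s': np.float64(24.1833), 'tcp_pos': array([0.6018, 0.3217, 0.1257]), 'eef_rot': array([179.999 ,   0.2188,  -8.8139]), 'force': array([-0.0997, -0.0603, -1.85  ]), 'width': np.float64(0.0266)} [ -18.   40.  -19.   72.   13.   70. -137.]
```

{"api": "carry_out", "payload": {
  "targets": [
    [[0,0,0],[3,1,8],0.05],
    [[0,0.003,0],[4,1,22],0.05],
    [[0,0.003,0],[4,1,40],0.05],
    [[0,0.003,0],[4,1,56],0.05],
    [[0,0.003,0],[4,1,70],0.05],
    [[0,0.003,0],[4,1,78],0.05],
    [[0,0.003,0],[4,1,80],0.05],
    [[0,0.003,0],[4,1,80],0.05]
  ]
}}

```text
time_s: 24.85
tcp_pos: [0.6053, 0.3181, 0.0445]
eef_rot: [179.9, 0.1, -8.9]
force: [-0.3, -0.1, -1.5]
width: 0.0267
```

```bash
python3 p.py 605.5 320 30 -9
python3 - <<'E'
from h import *
c=snap('scene'); u,v=proj(c,np.array([[.61,.32,.03]]))[0].astype(int)
cv2.imwrite('pics/s16.png',cv2.resize(c['color'][v-60:v+60,u-70:u+70,::-1],(700,600),interpolation=cv2.INTER_CUBIC))
E
```

```text
turn [0.002 0.002 0.001] shift [-0.  -1.9 14.5] rows 0.4
{'time_s': np.float64(24.85), 'tcp_pos': array([0.6053, 0.3181, 0.0445]), 'eef_rot': array([ 1.798685e+02,  1.124000e-01, -8.933700e+00]), 'force': array([-0.2909, -0.1293, -1.5026]), 'width': np.float64(0.0267)} [ -18.   44.  -18.   76.   14.   62. -138.]
```

View pics/s16.png

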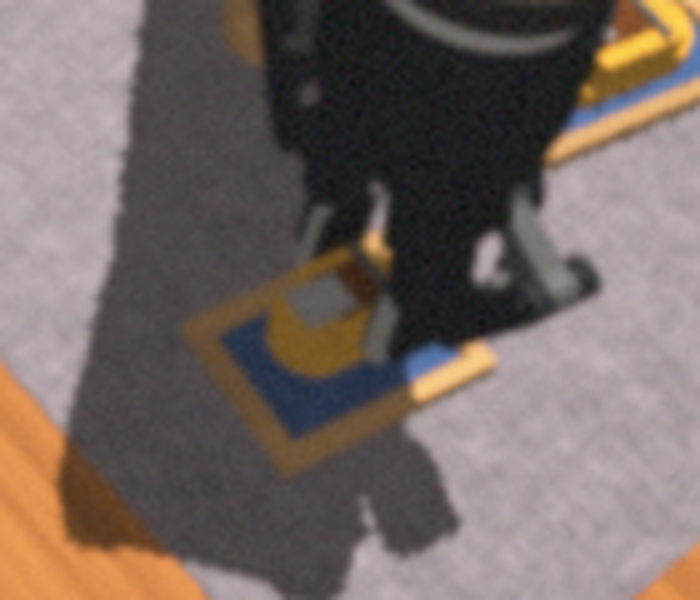

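{"api": "carry_out", "payload": {
  "targets": [
    [[0,0,0],[0,-1.5,3],0.05],
    [[0,0,0],[0,-1.5,7],0.05],
    [[0,0,0],[0,-1.5,11],0.05],
    [[0,0,0],[0,-1.5,13],0.05],
    [[0,0,0],[0,-1.5,14.5],0.05],
    [[0,0,0],[0,-1.5,15],0.05],
    [[0,0,0],[0,-1.5,15],0.05]
  ]
}}

```text
time_s: 25.48
tcp_pos: [0.6059, 0.3205, 0.0305]
eef_rot: [180.0, 0.0, -8.9]
force: [-0.2, 0.1, -1.4]
width: 0.0267
```

{"api": "carry_out", "payload": {
  "targets": [
    [[0,0,0],[0,0,0.7],0.05],
    [[0,0,0],[0,0,1.4],0.05],
    [[0,0,0],[0,0,1.4],0.05]
  ]
}}

```text
time_s: 25.73
tcp_pos: [0.6062, 0.3208, 0.0299]
eef_rot: [180.0, 0.0, -8.9]
force: [-0.2, -1.3, 2.0]
width: 0.0264
```

Contact. Release and rise.

{"api": "carry_out", "payload": {
  "targets": [
    [[0,0,0],[0,0,0.5],0.05],
    [[0,0,0],[0,0,0.3],0.36],
    [[0,0,0],[0,0,0],0.43],
    [[0,0,0],[0,0,0],0.52],
    [[0,0,0],[0,0,-1],0.55],
    [[0,0,0],[0,0,-8],0.6],
    [[0,0,0],[0,0,-25],0.7],
    [[0,0,0],[0,0,-55],0.9],
    [[0,0,0],[0,0,-90],1],
    [[0,0,0],[0,0,-110],1]
  ]
}}

```text
time_s: 26.57
tcp_pos: [0.6076, 0.3219, 0.1446]
eef_rot: [-179.8, -0.2, -8.9]
force: [0.7, 0.4, 1.3]
width: 0.0857
```

{"api": "carry_out", "payload": {
  "targets": [
    [[0,0,0],[-10,10,-25],1],
    [[0,0,0],[-35,35,-45],1],
    [[0,0,0],[-60,60,-60],1],
    [[0,0,0],[-85,85,-70],1],
    [[0,0,0],[-110,110,-80],1],
    [[0,0,0],[-135,135,-90],1],
    [[0,0,0],[-155,155,-95],1],
    [[0,0,0],[-165,165,-95],1],
    [[0,0,0],[-165,165,-95],1],
    [[0,0,0],[-165,165,-95],1]
  ]
}}

```text
time_s: 27.4
tcp_pos: [0.4188, 0.1841, 0.2393]
eef_rot: [-179.7, -0.4, -8.9]
force: [-0.1, -0.2, -0.5]
width: 0.0853
```

Run:
```python
from h import *
print(robot.observe()['tcp_pos'],robot.observe()['qvel'].round(1))
s=snap('scene'); cv2.imwrite('pics/fs.png',cv2.resize(s['color'][:,:,::-1],(784,588),interpolation=cv2.INTER_CUBIC))
c=snap('top'); cv2.imwrite('pics/ft.png',cv2.resize(c['color'][:,:,::-1],(784,588),interpolation=cv2.INTER_CUBIC))
for k,g in dict(L=(440.5,289,-11),M=(609.5,319.5,-9),S=(465,-295,5)).items():
    P=cloud(c); m=(np.hypot(P[...,0]-g[0]/1e3,P[...,1]-g[1]/1e3)<.045)&(P[...,2]>.010)
    Q=P[m]*1000; print(k,m.sum(),cv2.minAreaRect(Q[:,:2].astype(np.float32)),Q.mean(0).round(1),np.percentile(Q[:,2],95))
P=cloud(s); 
for cc in(c,s):
  P=cloud(cc); m=(np.hypot(P[...,0]-.449,P[...,1]+.0895)<.05)&(P[...,2]>.02); Q=P[m]*1000
  print('stone',m.sum(),cv2.minEnclosingCircle(Q[:,:2].astype(np.float32)),Q.mean(0),np.percentile(Q[:,2],[5,50,95]))
```

```text
[0.41878154 0.18407547 0.23930445] [-0.8  2.4 -0.1 -1.8 -0.  -0.6 -0.1]
L 2 ((477.0106201171875, 268.5793151855469), (30.514150619506836, 0.0), -119.97770690917969) [477.  268.6  11.5] 12.308726591262008
M 316 ((610.095458984375, 318.7627258300781), (55.45973587036133, 79.84925079345703), 80.6951904296875) [609.1 318.6  20.8] 29.576129301835785
S 167 ((464.1386413574219, -293.45086669921875), (65.71088409423828, 48.6609992980957), 3.6248779296875) [ 464.8 -291.8   18.7] 27.252498895435906
stone 384 ((450.08837890625, -88.92970275878906), 24.96455955505371) [449.76313469 -89.00713526  25.84124878] [22.71008334 25.91859689 28.60151923]
stone 264 ((450.68255615234375, -88.89244079589844), 26.82594108581543) [453.61347167 -88.12427149  25.04850815] [21.43936659 25.15643168 27.47110808]
```

View pics/ft.png

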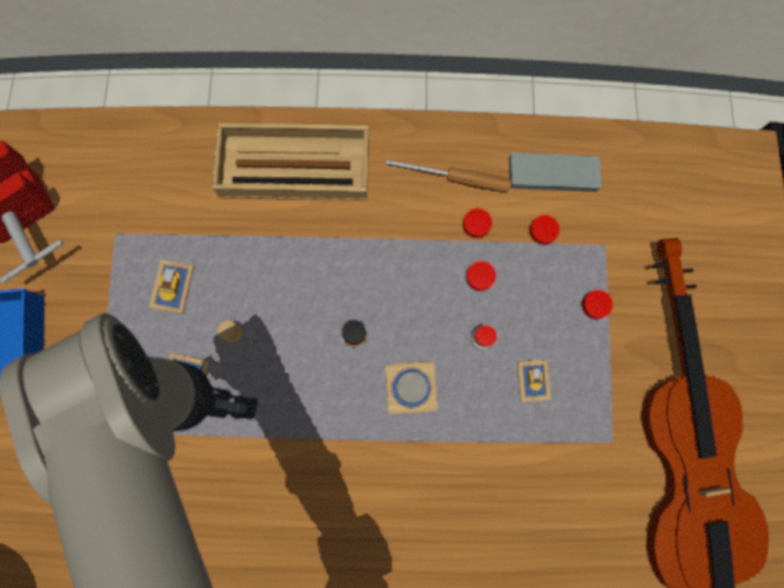

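View pics/fs.png

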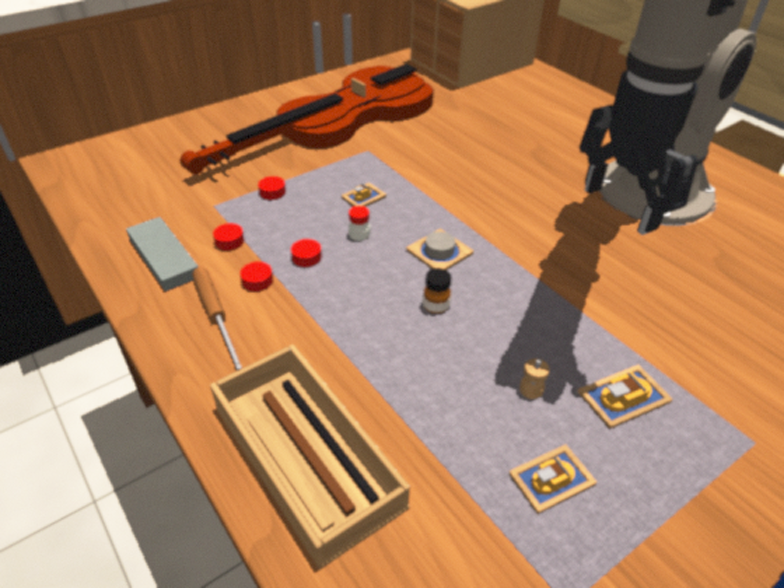

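All four lie inside their recesses and the jar is upright. I'll take a close look at the three planes before handing in.

Run:
```python
from h import *
s=snap('scene'); T=[]
for p in((.44,.289),(.61,.32),(.465,-.295)):
    u,v=proj(s,np.array([[*p,.01]]))[0].astype(int); T.append(cv2.resize(s['color'][v-35:v+35,u-35:u+35,::-1],(266,266),interpolation=cv2.INTER_CUBIC))
cv2.imwrite('pics/fc.png',np.hstack(T))
P=cloud(s)
hsv=cv2.cvtColor(s['color'],cv2.COLOR_RGB2HSV)
for k,g in dict(L=(440.3,289),M=(609.5,319.3),S=(465,-295)).items():
    # sole top (14mm) brass pixels
    u,v=proj(s,np.array([[g[0]/1e3,g[1]/1e3,.014]]))[0].astype(int); b=36 if k!='S' else 24
    r=fit(s,k,(u-b,v-b,u+b,v+b),(g[0],g[1],-9),.004); print(k,r)
    m=(np.hypot(P[...,0]-g[0]/1e3,P[...,1]-g[1]/1e3)<.035)&(P[...,2]>.0115)
    Q=P[m]*1000; print(Q.mean(0).round(1),cv2.minAreaRect(Q[:,:2].astype(np.float32)))
```

```text
L (array([455.9, 328.8, -65.4]), np.float64(0.822))
[446.5 286.   65.3] ((438.9985046386719, 281.3615417480469), (54.40585708618164, 69.5833511352539), 79.51194763183594)
M (array([615.7, 359.5, -58.2]), np.float64(0.862))
[616.2 322.6  22.4] ((611.6597290039062, 320.90203857421875), (53.462196350097656, 33.466590881347656), 4.096274375915527)
S (array([ 506.1, -232.2,  -31.7]), np.float64(0.936))
[ 472.8 -290.6   19.9] ((470.5452880859375, -292.67138671875), (27.21063995361328, 30.096336364746094), 49.1057243347168)
```

View pics/fc.png

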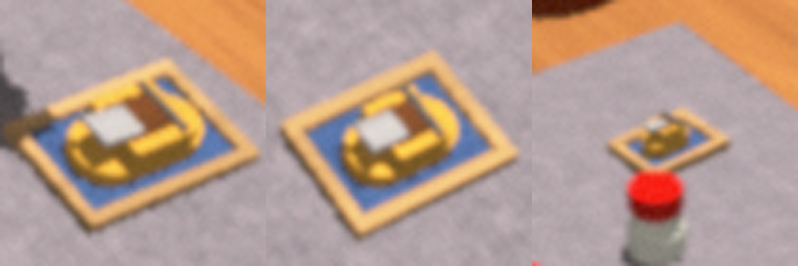

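The crops show each plane flat and centred with felt visible all round: large at crop (135,130), medium at (400,135), small at (667,133). Handing in.

Run:
```python
from rig import robot
print(robot.finish_job())
```

```text
the job is handed in; nothing more can be done
None
```

I set the three brass planes into the recesses of their own sizes and the honing stone into the round recess, and handed the job in at about 28 s of the 128 s allowed. No verdict comes back on hand-in.

- **Setting down:** Each piece was lowered until the wrist force showed contact before the jaws opened. The arm then backed off clear of everything.
- **Final pictures:** All four pieces lie flat with felt visible all round. The amber jar is still upright where it started, and the red look-alikes were not touched.
- **Stone position:** The depth reading puts its centre about 1 mm from the rest's centre, with its top at about 26 mm. That matches a 22 mm stone on the felt, 4 mm up.
- **Planes:** Their seating rests on the pictures and on where the gripper released them, within about 2 mm of the centres (the medium one allowing for an estimated 4 mm off-centre grip).
- **Checks that failed:** The numerical outline fit did not work in the scene camera. In the top camera the arm hid the large rest, and depth measurements of the other two planes picked up the rest blocks too, so I set those figures aside.

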